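Fetch the mountant jar from behind the reagent bottles and set it up on its drip dish

TASK

The two tall bottles in the grey caddy stand in the way of the little amber jar: first move both of them, upright, into the steel side tray, leaving the jar where it is; then set the steel drip dish in the middle of the white tile and, after that, take the jar and set it down gently, upright and centred, in the dish. Last, put each bottle back upright in the caddy just where it stood before (do not swap them). Do not knock or shift the glass beaker and the dropper bottle.

Things in the scene. Friction and masses are not known exactly. Their poses are not given: they have to be found in the camera images.
- necked_bottle: Loose white plastic bottle with a narrow neck, 135 mm tall, about 0.18 kg: body 52 mm in diameter up to 78 mm, sloping shoulder to a 26 mm neck at 97 mm, black round cap 34 mm in diameter from 108 to 135 mm. Stands in the caddy on one of its two round black pads (either one). Origin: centre of its underside, z up its axis.
- straight_bottle: Loose straight-sided white plastic bottle, 123 mm tall, about 0.20 kg: body 52 mm in diameter up to 98 mm with a paper band, wide black round cap 48 mm in diameter from 98 to 123 mm. Stands in the caddy on the other pad. Origin: centre of its underside, z up its axis.
- jar: Loose short amber glass jar, 60 mm tall, about 0.09 kg: body 40 mm in diameter up to 42 mm, black cap 39 mm in diameter above. Stands in the caddy behind (on the far side of) the two bottles, only about 7 to 27 mm clear of them and 60 to 75 mm lower. Origin: centre of its underside, z up.
- dish: Loose round steel drip dish, about 0.12 kg, 60 mm outer diameter, 20 mm high, wall 3.5 mm, its inner floor 53 mm in diameter and 8 mm above its underside; lies open side up on the desk between robot and caddy. Taken across its outside. Origin: centre of its underside, z up.
- tile: Fixed white ceramic tile lying flat on the desk at one side of the caddy (left or right), 110 x 110 mm, 6 mm thick. Origin: centre of its underside, z up.
- side_tray: Fixed shallow steel tray on the desk at the other side of the caddy, 200 mm long (its x) and 110 mm wide (its y), floor 6 mm above its underside, a 4 mm thick lip all round up to 12 mm. Empty at the start; it takes both bottles side by side along its x. Origin: centre of its underside, z up.
- caddy: Fixed low grey plastic caddy, 130 mm (its x, away from the robot) by 190 mm (its y), floor 6 mm above its underside, a 4 mm thick lip all round up to 14 mm. Two flush round black pads, 58 mm in diameter, lie in its front half, centred at x = -25 mm, y = +40 and -40 mm; each bottle starts on one. Origin: centre of its underside, z up.
- beaker: Loose empty glass beaker beyond the left side, 60 mm in diameter at the rim, 80 mm tall; not to be disturbed. Origin: centre of its underside.
- dropper: Loose small amber dropper bottle with a black rubber teat beyond the right side, 28 mm in diameter, 88 mm tall; not to be disturbed. Origin: centre of its underside.
There are look-alikes about, which are no part of the job. What is shaped like the dish but green or yellow is not meant.

How it is judged (in metres and radians):
On the way, in this order (a step that is already met when the one before it is completed fails the run):
1. both bottles stand upright and released in the side tray, the jar still within 20 mm of where it was (x of necked_bottle in the frame of side_tray between -0.08 and 0.08 m and y of necked_bottle in the frame of side_tray between -0.035 and 0.035 m and z of each of necked_bottle, straight_bottle in the frame of side_tray below 0.012 m and angle between each of necked_bottle, straight_bottle's own z axis and vertical below 0.1 rad and linear speed of each of necked_bottle, straight_bottle below 0.02 m/s and contact force between each of necked_bottle, straight_bottle and the fingers below 0.3 N and x of straight_bottle in the frame of side_tray between -0.08 and 0.08 m and y of straight_bottle in the frame of side_tray between -0.035 and 0.035 m and distance of jar from where it was at the start of the episode below 0.02 m), for 0.2 s.
2. with the bottles still in the side tray, the dish lies flat and released on the tile, its centre within 15 mm of the tile's (x of necked_bottle in the frame of side_tray between -0.08 and 0.08 m and y of necked_bottle in the frame of side_tray between -0.035 and 0.035 m and z of each of necked_bottle, straight_bottle in the frame of side_tray below 0.012 m and angle between each of necked_bottle, straight_bottle's own z axis and vertical below 0.1 rad and linear speed of each of necked_bottle, straight_bottle, dish below 0.02 m/s and contact force between each of necked_bottle, straight_bottle, dish and the fingers below 0.3 N and x of straight_bottle in the frame of side_tray between -0.08 and 0.08 m and y of straight_bottle in the frame of side_tray between -0.035 and 0.035 m and horizontal distance between dish and tile below 0.015 m and z of dish in the frame of tile below 0.01 m and angle between dish's own z axis and vertical below 0.06 rad), for 0.2 s.
3. with the bottles still in the side tray, the jar stands upright and released on the floor of the dish, centred within 8 mm, the dish still on the tile (all of step 2 and horizontal distance between jar and dish below 0.008 m and z of jar in the frame of dish below 0.012 m and angle between jar's own z axis and vertical below 0.08 rad and linear speed of jar below 0.02 m/s and contact force between jar and the fingers below 0.3 N), for 0.2 s.
At the end, for the whole second after the job is handed in: The dish lies flat on the tile with its centre within 15 mm of the tile's; the jar stands upright on the dish's floor, centred within 8 mm; each bottle stands upright in the caddy within 15 mm of where it stood at the start; all are released and at rest (horizontal distance between dish and tile below 0.015 m and z of dish in the frame of tile below 0.01 m and angle between dish's own z axis and vertical below 0.06 rad and linear speed of each of dish, jar, necked_bottle, straight_bottle below 0.02 m/s and contact force between each of dish, jar, necked_bottle, straight_bottle and the fingers below 0.3 N and horizontal distance between jar and dish below 0.008 m and z of jar in the frame of dish below 0.012 m and angle between each of jar, necked_bottle, straight_bottle's own z axis and vertical below 0.08 rad and distance of each of necked_bottle, straight_bottle from where it was at the start of the episode below 0.015 m); the robot touches nothing.
It fails at once if a bottle or the jar is tipped over (more than 35 degrees) (angle between any of necked_bottle, straight_bottle, jar's own z axis and vertical above 0.6 rad).
It fails at once if the jar is dropped or slammed into the dish (more than 60 N) (contact force between jar and dish above 60 N).
It fails at once if the beaker or the dropper bottle is shifted by more than 30 mm or tipped (distance of any of beaker, dropper from where it was at the start of the episode above 0.03 m or angle between any of beaker, dropper's own z axis and vertical above 0.5 rad).
It also fails if it takes over 138 s, if anything falls off the work surface, if the arm or the gripper's body presses on something with over 40 N, if the wrist force passes 120 N, or if a joint passes its speed limit or range.

ROBOT

A 6-joint arm with a two-finger parallel gripper is mounted at the origin on the work surface. World frame = base frame: x ahead of the robot, y to its left, z up, the work surface at z = 0. Lengths are in m, angles in degrees, forces in N, time in s.
With the tool pointing down it reaches from about 0.3 to 0.75 m from the base axis. Payload 8.5 kg.
Tool frame: the origin (TCP) lies midway between the tips of the shut fingers; the grasp point (between the pads) lies 19 mm behind it (env.pinch_z is the z of the grasp point in the tool frame, in m); z points along the fingers, y is the line along which they close (so a half turn about z gives the same grasp; the last joint's range is limited). The gripper opens to 85 mm and grips with 20 to 120 N. Pads are 22 mm wide; open, the fingers measure 114 mm over their backs; the gripper's body (76 mm by 85 mm) begins 54 mm behind the grasp point. The pads swing forward as they close: fully open they stand 13 mm farther back than shut.
Start: joints at [62.206, 21.807, 74.336, -0, 83.858, -12.336], TCP at [0.147, 0.53, 0.231] pointing down, gripper open.
Joint ranges: [-178.18, 178.18], [-50.72, 133.34], [12.68, 142.11], [-81.47, 261.47], [9.98, 163.14], [-165.26, 165.26]. Speed limits (degrees/s): [136.94, 136.94, 180, 180, 180, 180].

INTERFACE

Orientations are given as a 3x3 rotation matrix whose columns are the frame's x, y, z axes.
In Python, from rig import env gives the robot as it stands.
- The arm moves only by the tool arm_command, never from a script. Its argument "deltas" is a list of rows, each an object of numbers: "rx", "ry", "rz": the turn, a rotation vector about the tool's x, y, z in rad; "dx", "dy", "dz": the shift along the tool's x, y, z in m; "fingers": the finger opening in m, from 0 to 0.0854. In form: [{"rx": .., "ry": .., "rz": .., "dx": .., "dy": .., "dz": .., "fingers": ..}, ...]. A call has 1 to 12 rows; each row shifts and turns the commanded pose from where the row before left it, along the tool's axes as they then stand; what a row does not reach is not made up. A row lasts 1/10 s, in which the tool goes at most 50 mm and 8.59 degrees, less where a joint would pass 70% of its speed; a pose out of reach is approached as far as the arm can. A call is refused whole if a number of a shift passes 0.05 or a number of a turn 0.15, either way. A call with a gripper value outside its range is refused whole. The fingers move at their own pace and stop on an object; "squeeze" is the grip in N (left out, the last holds). Time passes only in rows, so rows that do not move let the fingers close. It gives the time, the measured TCP pose, the force, the opening and the grip force at its end, in the units of the state.
- env.observe(): the state, without advancing time (a new reading comes with each control period).
- env.get_image(name): name is "scene" or "top" or "wrist"; returns a dict with "color" (420x560x3 uint8, blue, green, red), "camera_matrix" (3x3 intrinsics, pixels), "eye" and "orientation" of the camera in the world. Camera axes: x right, y up, looking along -z (the intrinsics and any distortion apply to the point x, -y, -z); pixel columns grow to the right and rows downward; lengths in m; the calibration is good to about 2 mm. A picture is of the moment at which its call begins. There is no depth.
- env.close_job(): hands the job in; it is judged then, once.
Trained networks look in a picture, given as the dict that the camera call returned (one of the last four; its "shot" number tells which), for a name from the list of things; names that differ only in an ending like _2 or _b are one class to them, and where a whole thing is asked for, a point or a joint stands for the part that bears it (a point fixed in the world has none). Each returns a list of dicts, best first, with "p" (0 to 1); they miss things now and then, are a little off and sometimes report something else, mostly with a low value. They report only what shows in the picture. A call takes as long as a camera call. They do not tell look-alikes from the thing itself.
- env.look_for(query, picture): "box" ([left, top, right, bottom] in pixels, round what is visible of it).
- env.tip_of(query, picture): "location" ([column, row] in pixels: a listed point, or the origin of a listed thing).
The state is a dict: "time_s": time; "q": joint angles; "qvel": joint speeds; "joint_efforts": joint torques, N m; "position": TCP position; "tool_rot": TCP orientation; "ft_force": force on the tool from outside, world axes, zero at the start; "wrist_torque": the same for the moment, N m; "grip_width": finger opening in m; "gripper_force": force on a finger pad.
Only numpy, scipy, OpenCV 4.12 (cv2) and the standard library are available. Lean on these libraries where they do the work, as an engineer would, in place of code of your own. Each camera call takes 0.05 s, during which the arm holds its last target. There are 200 camera calls.

## Working session

There is one attempt and no reset: what is moved stays moved. The work goes in short steps, Python scripts to look and compute and a tool call to move; the robot and the scene stay as the last step left them, time stands still between calls to the robot, and variables do not carry over. Pictures are saved under pics/ and viewed, at most 14 in all, crops included, and the job is handed in when it is done.

Besides the shell and the picture viewer there is one more tool, called by a JSON object that holds its "name" and its "arguments". arm_command: Moves the arm, as the interface text tells. Its arguments: {"type":"object","properties":{"deltas":{"type":"array"},"squeeze":{"type":"number"}},"required":["deltas"]}

```bash
ls; mkdir -p pics; cat > h.py <<'E'
import numpy as np, cv2
from rig import env
def pix2ray(im,p):
    K=np.array(im["camera_matrix"]);d=np.linalg.inv(K)@np.array([p[0],p[1],1.]);R=np.array(im["orientation"])
    return np.array(im["eye"]),R@np.array([d[0],-d[1],-d[2]])
def at_z(im,p,z):
    e,d=pix2ray(im,p);return e+d*(z-e[2])/d[2]
def proj(im,X):
    R=np.array(im["orientation"]);c=R.T@(np.array(X)-np.array(im["eye"]));K=np.array(im["camera_matrix"])
    u=K@np.array([c[0],-c[1],-c[2]]);return u[:2]/u[2]
E
python3 - <<'E'
from h import *
s=env.observe();print(s["position"],np.round(s["tool_rot"],3).tolist(),env.pinch_z,s["time_s"],s["grip_width"])
for n in("scene","top"):
    im=env.get_image(n);cv2.imwrite(f"pics/{n}0.png",im["color"]);print(n,[k for k in im],im["eye"])
    for q in "necked_bottle straight_bottle jar dish tile side_tray caddy beaker dropper".split():
        L=env.look_for(q,im)[:3];T=env.tip_of(q,im)[:3]
        print(q,[(np.round(a["box"]).tolist(),round(a["p"],2)) for a in L],[(np.round(t["location"],1).tolist(),round(t["p"],2),at_z(im,t["location"],0).round(3)[:2].tolist()) for t in T])
E
```

```text
pics
[0.14645458 0.52983517 0.23071512] [[-0.964, 0.267, -0.001], [0.267, 0.964, -0.001], [0.0, -0.001, -1.0]] -0.0187 0.0 0.08520942050741727
scene ['color', 'camera_matrix', 'eye', 'orientation', 'shot'] [0.98660552 0.16094556 0.82318015]
necked_bottle [([260.0, 232.0, 289.0, 288.0], 0.94)] [([273.7, 273.5], 0.86, [0.604, 0.074])]
straight_bottle [([222.0, 221.0, 250.0, 273.0], 0.82), ([339.0, 308.0, 376.0, 349.0], 0.71), ([104.0, 147.0, 169.0, 220.0], 0.19)] [([236.8, 264.0], 0.86, [0.604, -0.004])]
jar [([240.0, 266.0, 263.0, 300.0], 0.73)] [([253.2, 290.5], 0.61, [0.65, 0.045])]
dish [([212.0, 178.0, 239.0, 204.0], 0.93), ([161.0, 221.0, 187.0, 247.0], 0.92), ([175.0, 110.0, 202.0, 136.0], 0.91)] [([177.2, 234.4], 0.96, [0.571, -0.147]), ([226.8, 192.3], 0.72, [0.437, -0.08]), ([286.6, 210.8], 0.71, [0.449, 0.063])]
tile [([369.0, 204.0, 427.0, 258.0], 0.75)] [([396.3, 232.2], 0.88, [0.439, 0.302])]
side_tray [([104.0, 147.0, 169.0, 218.0], 0.75)] [([139.2, 181.5], 0.81, [0.463, -0.284])]
caddy [([193.0, 238.0, 305.0, 323.0], 0.83), ([221.0, 220.0, 249.0, 273.0], 0.28)] []
beake
[... 521 characters left out ...]
 0.83, [0.651, 0.042])]
dish [([340.0, 142.0, 360.0, 167.0], 0.93), ([378.0, 271.0, 401.0, 297.0], 0.83), ([310.0, 198.0, 337.0, 221.0], 0.75)] [([351.8, 156.1], 0.81, [0.572, -0.157]), ([322.3, 211.4], 0.8, [0.434, -0.083]), ([386.4, 280.2], 0.74, [0.265, -0.239])]
tile [([137.0, 192.0, 192.0, 235.0], 0.79)] [([164.1, 213.1], 0.84, [0.431, 0.31])]
side_tray [([375.0, 160.0, 434.0, 244.0], 0.83), ([235.0, 104.0, 314.0, 161.0], 0.66)] [([404.1, 200.8], 0.72, [0.46, -0.285])]
caddy [([237.0, 104.0, 313.0, 160.0], 0.9)] [([274.8, 132.4], 0.8, [0.632, 0.035])]
beaker [([170.0, 89.0, 199.0, 121.0], 0.8)] [([188.6, 111.3], 0.57, [0.686, 0.251])]
dropper [] [([391.8, 124.5], 0.69, [0.651, -0.258])]
```

```bash
python3 - <<'E'
import cv2
a=cv2.imread("pics/scene0.png")[90:370,60:460];b=cv2.imread("pics/top0.png")[70:310,120:440]
cv2.imwrite("pics/sc0.png",cv2.resize(a,None,fx=2,fy=2,interpolation=3));cv2.imwrite("pics/tc0.png",cv2.resize(b,None,fx=2.5,fy=2.5,interpolation=3))
E
```

```text
(no output)
```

View pics/sc0.png

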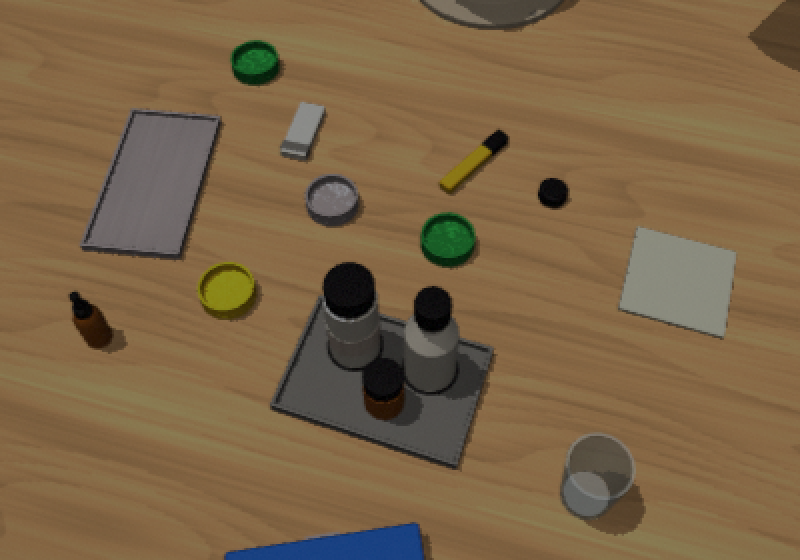

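View pics/tc0.png

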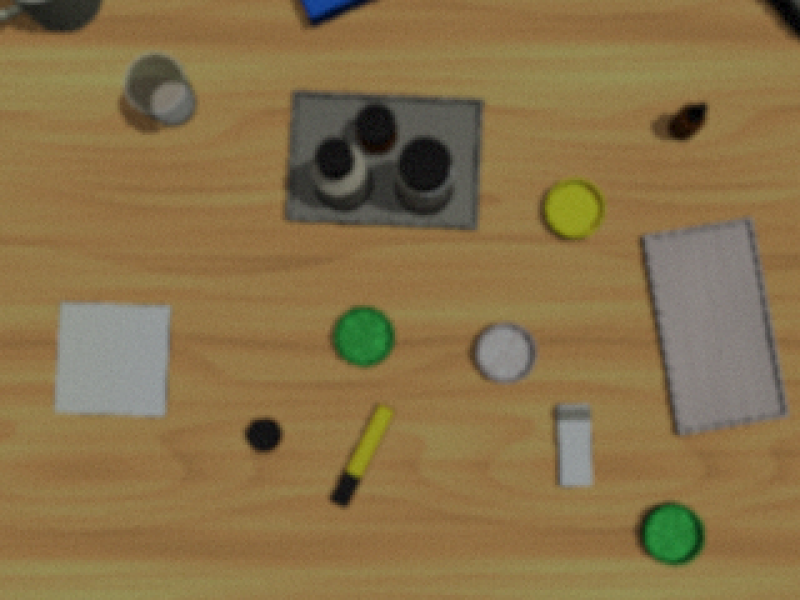

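Top crop candidates for the dish: steel (504,352), which is top pixel (322,211); green (363,337) and (671,533); yellow (573,208). By the description it is the steel one. The necked bottle is on the left pad, the straight bottle on the right pad, and the jar is behind them. The tile is on the left and the tray on the right.

```bash
python3 - <<'E'
from h import *
im=env.get_image("top"); sc=env.get_image("scene")
T=lambda p,z:at_z(im,(120+p[0]/2.5,70+p[1]/2.5),z).round(4)[:2]
S=lambda p,z:at_z(sc,(60+p[0]/2,90+p[1]/2),z).round(4)[:2]
def rect(n,f,P,z):
    C=np.array([f(p,z) for p in P]);e=[np.linalg.norm(C[i]-C[(i+1)%4]) for i in range(4)]
    d=C[2]-C[1]+C[3]-C[0];print(n,C.mean(0).round(4),np.round(e,3),"yaw of -x edge",np.degrees(np.arctan2(-d[1],-d[0])).round(1))
rect("caddy",T,[(293,92),(483,99),(475,229),(286,220)],.014)
rect("caddyS",S,[(456,466),(272,407),(318,298),(493,348)],.014)
rect("tile",T,[(60,303),(170,305),(165,416),(55,412)],.006)
rect("tileS",S,[(725,336),(619,311),(637,229),(736,252)],.006)
rect("tray",T,[(641,236),(750,220),(786,415),(678,434)],.012)
rect("trayS",S,[(180,257),(82,247),(132,110),(220,116)],.012)
for n,p,q,z in [("neck",(334,159),(433,300),.135),("straight",(424,163),(350,284),.123),("jar",(376,127),(384,374),.06),("dish",(504,352),(332,199),.02),("green",(363,337),(448,238),.02)]:
    print(n,T(p,z),S(q,z))
E
```

```text
caddy [0.6254 0.037 ] [0.188 0.13  0.186 0.128] yaw of -x edge -3.4
caddyS [0.6325 0.0375] [0.186 0.127 0.188 0.129] yaw of -x edge -2.2
tile [0.4298 0.3057] [0.109 0.109 0.108 0.108] yaw of -x edge -2.0
tileS [0.4365 0.307 ] [0.109 0.109 0.108 0.107] yaw of -x edge -2.0
tray [ 0.4602 -0.2857] [0.109 0.194 0.107 0.197] yaw of -x edge 9.5
trayS [ 0.4663 -0.2847] [0.109 0.198 0.107 0.201] yaw of -x edge 9.9
neck [0.6022 0.0776] [0.6025 0.0766]
straight [ 0.6007 -0.0016] [ 0.6001 -0.0019]
jar [0.6477 0.0434] [0.6495 0.0437]
dish [ 0.435  -0.0794] [ 0.444  -0.0786]
green [0.45   0.0578] [0.4595 0.0584]
```

{"name": "arm_command", "arguments": {"deltas": [{"dz": -0.03},{"dz": -0.03}], "squeeze": 40}}

```text
invalid input
```

{"name": "arm_command", "arguments": {"deltas": [{"rx": 0,"ry": 0,"rz": 0.145,"dx": 0,"dy": 0,"dz": -0.01,"fingers": 0.085},{"rx": 0,"ry": 0,"rz": 0.145,"dx": 0,"dy": 0,"dz": -0.01,"fingers": 0.085},{"rx": 0,"ry": 0,"rz": 0.145,"dx": 0,"dy": 0,"dz": -0.01,"fingers": 0.085},{"rx": 0,"ry": 0,"rz": 0.145,"dx": 0,"dy": 0,"dz": -0.01,"fingers": 0.085},{"rx": 0,"ry": 0,"rz": 0.145,"dx": 0,"dy": 0,"dz": -0.01,"fingers": 0.085},{"rx": 0,"ry": 0,"rz": 0.145,"dx": 0,"dy": 0,"dz": -0.01,"fingers": 0.085},{"rx": 0,"ry": 0,"rz": 0.145,"dx": 0,"dy": 0,"dz": -0.01,"fingers": 0.085},{"rx": 0,"ry": 0,"rz": 0.145,"dx": 0,"dy": 0,"dz": -0.01,"fingers": 0.085},{"rx": 0,"ry": 0,"rz": 0.14,"dx": 0,"dy": 0,"dz": 0,"fingers": 0.085}], "squeeze": 40}}

```text
time_s: 2.9
position: [0.1467, 0.5304, 0.3127]
tool_rot: [[0.005, 1.0, 0.001], [1.0, -0.005, 0.002], [0.002, 0.001, -1.0]]
ft_force: [-0.1, -0.3, -0.3]
grip_width: 0.0848
gripper_force: 0.0
```

{"name": "arm_command", "arguments": {"deltas": [{"dx": -0.04,"dy": 0.033,"dz": 0,"rx": 0,"ry": 0,"rz": 0,"fingers": 0.085},{"dx": -0.04,"dy": 0.033,"dz": 0,"rx": 0,"ry": 0,"rz": 0,"fingers": 0.085},{"dx": -0.04,"dy": 0.033,"dz": 0,"rx": 0,"ry": 0,"rz": 0,"fingers": 0.085},{"dx": -0.04,"dy": 0.033,"dz": 0,"rx": 0,"ry": 0,"rz": 0,"fingers": 0.085},{"dx": -0.04,"dy": 0.033,"dz": 0,"rx": 0,"ry": 0,"rz": 0,"fingers": 0.085},{"dx": -0.04,"dy": 0.033,"dz": 0,"rx": 0,"ry": 0,"rz": 0,"fingers": 0.085},{"dx": -0.04,"dy": 0.033,"dz": 0,"rx": 0,"ry": 0,"rz": 0,"fingers": 0.085},{"dx": -0.04,"dy": 0.033,"dz": 0,"rx": 0,"ry": 0,"rz": 0,"fingers": 0.085},{"dx": -0.04,"dy": 0.033,"dz": 0,"rx": 0,"ry": 0,"rz": 0,"fingers": 0.085},{"dx": -0.04,"dy": 0.033,"dz": 0,"rx": 0,"ry": 0,"rz": 0,"fingers": 0.085},{"dx": -0.04,"dy": 0.033,"dz": 0,"rx": 0,"ry": 0,"rz": 0,"fingers": 0.085},{"dx": -0.04,"dy": 0.033,"dz": 0,"rx": 0,"ry": 0,"rz": 0,"fingers": 0.085}]}}

```text
time_s: 4.1
position: [0.5299, 0.0657, 0.3115]
tool_rot: [[-0.001, 1.0, 0.0], [1.0, 0.001, 0.0], [0.0, 0.0, -1.0]]
ft_force: [-0.0, 1.1, 1.2]
grip_width: 0.0851
gripper_force: 0.0
```

```bash
python3 - <<'E'
from h import *
im=env.get_image("wrist");cv2.imwrite("pics/w1.png",im["color"]);s=env.observe();print(s["time_s"],s["position"],im["eye"],np.round(im["orientation"],3).tolist(),im["camera_matrix"])
for q in "necked_bottle straight_bottle jar dish caddy".split():
    print(q,[(np.round(a["box"]).tolist(),round(a["p"],2)) for a in env.look_for(q,im)[:2]],[(np.round(t["location"],1).tolist(),round(t["p"],2),at_z(im,t["location"],.006).round(3)[:2].tolist()) for t in env.tip_of(q,im)[:2]])
E
```

```text
4.15 [0.53366841 0.06043052 0.31010101] [0.52932836 0.14155422 0.45483763] [[1.0, -0.001, 0.001], [0.001, 0.955, 0.296], [-0.001, -0.296, 0.955]] [[302.20136255   0.         279.87224423]
 [  0.         302.20136255 210.45320048]
 [  0.           0.           1.        ]]
necked_bottle [([315.0, 147.0, 368.0, 196.0], 0.62)] [([330.5, 161.9], 0.82, [0.604, 0.078])]
straight_bottle [([306.0, 201.0, 359.0, 262.0], 0.79)] [([322.6, 214.9], 0.91, [0.596, -0.005])]
jar [([356.0, 176.0, 389.0, 210.0], 0.96), ([182.0, 328.0, 300.0, 373.0], 0.56)] [([360.5, 186.6], 0.83, [0.651, 0.041])]
dish [([290.0, 279.0, 324.0, 318.0], 0.94), ([200.0, 245.0, 237.0, 279.0], 0.74)] [([232.5, 174.5], 0.77, [0.458, 0.059]), ([222.3, 258.3], 0.63, [0.435, -0.08])]
caddy [([296.0, 122.0, 401.0, 252.0], 0.88)] [([341.8, 188.7], 0.95, [0.623, 0.037])]
```

View pics/w1.png

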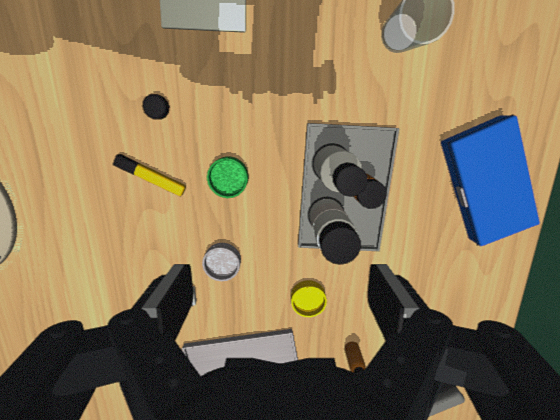

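The wrist view shows the necked cap at (350,180), the straight cap at (341,243), the jar cap at (371,193) and the steel dish at (222,261), which sits between the green dish (228,177) and the yellow dish (309,298). That confirms the choice.

```bash
python3 - <<'E'
from h import *
im=env.get_image("wrist")
g=cv2.cvtColor(im["color"],6)
for n,p,z in [("neck",(350,180),.135),("straight",(341,243),.123),("jar",(371,193),.06),("dish",(222,261),.02),("c1",(307,121),.014),("c2",(398,127),.014),("c3",(380,250),.014),("c4",(299,246),.014)]: print(n,at_z(im,p,z).round(4))
# caps: dark blob centroids
m=(g<45).astype(np.uint8);n,l,st,c=cv2.connectedComponentsWithStats(m)
for i in range(1,n):
    if 100<st[i,4]<5000: print(st[i],c[i].round(1))
for n in("top","scene"):
    t=env.get_image(n)["color"];m=((t.max(2)<50)).astype(np.uint8);k,l,st,c=cv2.connectedComponentsWithStats(m)
    print(n,[(st[i].tolist(),c[i].round(1).tolist()) for i in range(1,k) if 60<st[i,4]<5000])
E
```

```text
neck [0.603  0.0795 0.135 ]
straight [0.6006 0.001  0.123 ]
jar [0.6502 0.0467 0.06  ]
dish [ 0.4359 -0.075   0.02  ]
c1 [0.5654 0.1387 0.014 ]
c2 [0.6936 0.1309 0.014 ]
c3 [ 0.6873 -0.0579  0.014 ]
c4 [ 0.5582 -0.0514  0.014 ]
[144  96  26  24 467] [156.8 108. ]
[ 442  118   72  128 1001] [464.7 171.7]
[115 156  25  19 263] [126.2 164.5]
[ 334  165   53   45 1021] [362.1 188.5]
[ 320  224   42   42 1109] [340.6 244.7]
top [([0, 0, 560, 9, 3863], [257.5, 3.0]), ([470, 25, 75, 89, 624], [483.9, 72.7]), ([124, 40, 23, 17, 186], [135.9, 46.5]), ([411, 45, 41, 43, 430], [428.8, 65.9]), ([129, 67, 26, 15, 187], [141.6, 75.3]), ([280, 102, 20, 57, 474], [289.3, 135.4]), ([388, 112, 14, 13, 109], [394.1, 118.1]), ([187, 131, 27, 64, 559], [194.5, 169.1]), ([230, 153, 33, 40, 632], [246.8, 173.0]), ([154, 365, 184, 55, 2173], [270.2, 386.3]), ([31, 380, 123, 40, 1234], [99.5, 390.4])]
scene [([3, 0, 38, 28, 749], [22.5, 12.2]), ([375, 0, 88, 57, 3295], [418.1, 21.6]), ([483, 0, 77, 12, 495], [532.7, 3.6]), ([263, 24, 32, 13, 61], [276.6, 32.0]), ([177, 120, 23, 12, 106], [189.3, 127.5]), ([302, 155, 12, 13, 87], [308.0, 160.5]), ([329, 179, 15, 15, 172], [336.1, 186.1]), ([272, 213, 25, 10, 90], [284.4, 219.0]), ([222, 221, 26, 29, 581], [234.2, 234.9]), ([0, 232, 10, 26, 152], [3.3, 242.8]), ([267, 233, 19, 23, 347], [275.9, 244.3]), ([95, 236, 12, 14, 103], [100.2, 243.2]), ([198, 240, 23, 51, 66], [209.0, 265.4]), ([105, 246, 11, 17, 97], [110.4, 256.1]), ([224, 257, 66, 43, 708], [253.9, 281.1]), ([18, 276, 25, 65, 744], [31.9, 312.5]), ([196, 293, 92, 31, 123], [242.1, 308.4])]
```

```bash
python3 -c "
from h import *
s=env.observe();print(s['time_s'],s['position'],s['tool_rot'])"
```

```text
4.8 [0.52870822 0.06798124 0.31148422] [[-1.53663880e-03  9.99998779e-01  2.85419818e-04]
 [ 9.99998819e-01  1.53664538e-03 -2.28302199e-05]
 [-2.32687811e-05  2.85384399e-04 -9.99999959e-01]]
```

{"name": "arm_command", "arguments": {"deltas": [{"dx": -0.017,"dy": 0.018,"dz": 0,"rx": 0,"ry": 0,"rz": 0,"fingers": 0.085},{"dx": -0.017,"dy": 0.018,"dz": 0,"rx": 0,"ry": 0,"rz": 0,"fingers": 0.085},{"dx": -0.017,"dy": 0.018,"dz": 0,"rx": 0,"ry": 0,"rz": 0,"fingers": 0.085},{"dx": -0.018,"dy": 0.018,"dz": 0,"rx": 0,"ry": 0,"rz": 0,"fingers": 0.085},{"dx": 0,"dy": 0,"dz": 0.025,"rx": 0,"ry": 0,"rz": 0,"fingers": 0.085},{"dx": 0,"dy": 0,"dz": 0.025,"rx": 0,"ry": 0,"rz": 0,"fingers": 0.085},{"dx": 0,"dy": 0,"dz": 0.025,"rx": 0,"ry": 0,"rz": 0,"fingers": 0.085},{"dx": 0,"dy": 0,"dz": 0.025,"rx": 0,"ry": 0,"rz": 0,"fingers": 0.085},{"dx": 0,"dy": 0,"dz": 0.025,"rx": 0,"ry": 0,"rz": 0,"fingers": 0.085},{"dx": 0,"dy": 0,"dz": 0,"rx": 0,"ry": 0,"rz": 0,"fingers": 0.085},{"dx": 0,"dy": 0,"dz": 0,"rx": 0,"ry": 0,"rz": 0,"fingers": 0.085}]}}

```text
time_s: 5.9
position: [0.6012, -0.0013, 0.187]
tool_rot: [[-0.001, 1.0, 0.0], [1.0, 0.001, -0.0], [-0.0, 0.0, -1.0]]
ft_force: [0.4, 0.6, -0.3]
grip_width: 0.0851
gripper_force: 0.0
```

```bash
python3 - <<'E'
from h import *
im=env.get_image("wrist");cv2.imwrite("pics/w2.png",im["color"]);s=env.observe();print(s["time_s"],s["position"])
for X in [(.601,-.001,.129),(.603,.078,.141),(.649,.0445,.066)]: print(proj(im,X).round(0))
E
```

```text
5.95 [ 0.60151106 -0.00133531  0.18775155]
[281. 228.]
[284. 111.]
[336. 153.]
```

View pics/w2.png

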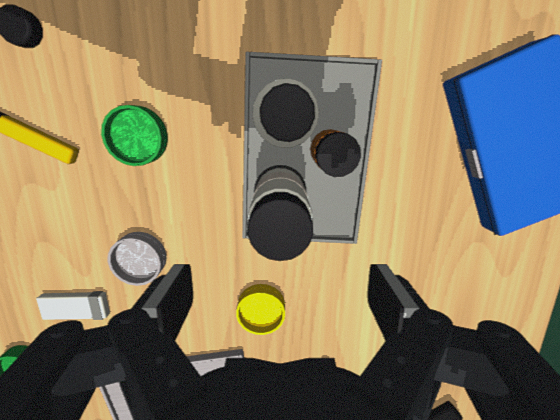

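The straight cap is at (281,226) against a predicted (281,228), the necked cap at (288,112) and the jar at (336,153), so all agree. Next: descend and grip the straight bottle.

{"name": "arm_command", "arguments": {"deltas": [{"dx": 0,"dy": 0,"dz": 0.024,"rx": 0,"ry": 0,"rz": 0,"fingers": 0.085},{"dx": 0,"dy": 0,"dz": 0.024,"rx": 0,"ry": 0,"rz": 0,"fingers": 0.085},{"dx": 0,"dy": 0,"dz": 0.024,"rx": 0,"ry": 0,"rz": 0,"fingers": 0.085},{"dx": 0,"dy": 0,"dz": 0.024,"rx": 0,"ry": 0,"rz": 0,"fingers": 0.085},{"dx": 0,"dy": 0,"dz": 0.023,"rx": 0,"ry": 0,"rz": 0,"fingers": 0.085},{"dx": 0,"dy": 0,"dz": 0,"rx": 0,"ry": 0,"rz": 0,"fingers": 0.045},{"dx": 0,"dy": 0,"dz": 0,"rx": 0,"ry": 0,"rz": 0,"fingers": 0.045},{"dx": 0,"dy": 0,"dz": 0,"rx": 0,"ry": 0,"rz": 0,"fingers": 0.045},{"dx": 0,"dy": 0,"dz": 0,"rx": 0,"ry": 0,"rz": 0,"fingers": 0.045},{"dx": 0,"dy": 0,"dz": 0,"rx": 0,"ry": 0,"rz": 0,"fingers": 0.045},{"dx": 0,"dy": 0,"dz": 0,"rx": 0,"ry": 0,"rz": 0,"fingers": 0.045}], "squeeze": 40}}

```text
time_s: 7.05
position: [0.602, -0.0015, 0.0695]
tool_rot: [[-0.001, 1.0, 0.004], [1.0, 0.001, -0.001], [-0.001, 0.004, -1.0]]
ft_force: [-0.7, -0.4, 6.6]
grip_width: 0.0509
gripper_force: 41.6
```

{"name": "arm_command", "arguments": {"deltas": [{"dx": 0,"dy": 0,"dz": -0.02,"rx": 0,"ry": 0,"rz": 0,"fingers": 0.045},{"dx": 0,"dy": 0,"dz": -0.025,"rx": 0,"ry": 0,"rz": 0,"fingers": 0.045},{"dx": 0,"dy": 0,"dz": -0.025,"rx": 0,"ry": 0,"rz": 0,"fingers": 0.045},{"dx": 0,"dy": 0,"dz": -0.02,"rx": 0,"ry": 0,"rz": 0,"fingers": 0.045},{"dx": 0,"dy": 0,"dz": 0,"rx": 0,"ry": 0,"rz": 0,"fingers": 0.045}]}}

```text
time_s: 7.55
position: [0.6021, -0.0015, 0.1607]
tool_rot: [[-0.001, 1.0, 0.006], [1.0, 0.001, -0.001], [-0.001, 0.006, -1.0]]
ft_force: [-0.3, 0.3, -2.3]
grip_width: 0.0512
gripper_force: 41.4
```

{"name": "arm_command", "arguments": {"deltas": [{"dx": -0.02,"dy": -0.012,"dz": 0,"rx": 0,"ry": 0,"rz": 0,"fingers": 0.045},{"dx": -0.025,"dy": -0.016,"dz": 0,"rx": 0,"ry": 0,"rz": 0,"fingers": 0.045},{"dx": -0.028,"dy": -0.018,"dz": 0,"rx": 0,"ry": 0,"rz": 0,"fingers": 0.045},{"dx": -0.028,"dy": -0.018,"dz": 0,"rx": 0,"ry": 0,"rz": 0,"fingers": 0.045},{"dx": -0.028,"dy": -0.018,"dz": 0,"rx": 0,"ry": 0,"rz": 0,"fingers": 0.045},{"dx": -0.028,"dy": -0.018,"dz": 0,"rx": 0,"ry": 0,"rz": 0,"fingers": 0.045},{"dx": -0.028,"dy": -0.018,"dz": 0,"rx": 0,"ry": 0,"rz": 0,"fingers": 0.045},{"dx": -0.028,"dy": -0.018,"dz": 0,"rx": 0,"ry": 0,"rz": 0,"fingers": 0.045},{"dx": -0.028,"dy": -0.018,"dz": 0,"rx": 0,"ry": 0,"rz": 0,"fingers": 0.045},{"dx": -0.028,"dy": -0.017,"dz": 0,"rx": 0,"ry": 0,"rz": 0,"fingers": 0.045},{"dx": -0.022,"dy": -0.012,"dz": 0,"rx": 0,"ry": 0,"rz": 0,"fingers": 0.045},{"dx": 0,"dy": 0,"dz": 0,"rx": 0,"ry": 0,"rz": 0,"fingers": 0.045}]}}

```text
time_s: 8.75
position: [0.4168, -0.2945, 0.1565]
tool_rot: [[0.002, 1.0, -0.001], [1.0, -0.002, 0.0], [0.0, -0.001, -1.0]]
ft_force: [0.7, 0.6, -1.3]
grip_width: 0.051
gripper_force: 41.4
```

```bash
python3 - <<'E'
from h import *
s=env.observe();print(s["time_s"],s["position"],s["grip_width"],s["gripper_force"],s["ft_force"])
im=env.get_image("wrist");cv2.imwrite("pics/w3.png",im["color"])
E
```

```text
8.75 [ 0.41680098 -0.29451967  0.15647158] 0.0510365411330393 41.444604992866516 [ 0.71687807  0.56120386 -1.26309094]
```

View pics/w3.png

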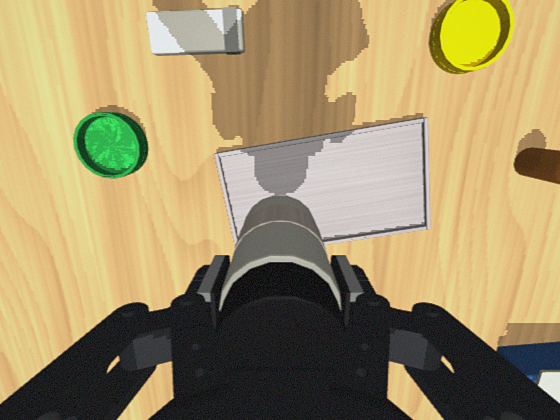

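The bottle is held upright. The tray's visible corners are at (217,154), (427,118) and (427,228).

```bash
python3 - <<'E'
from h import *
s=env.observe();print(s["time_s"],s["position"]);im=env.get_image("wrist")
a,b,c=[at_z(im,p,.012)[:2] for p in [(217,154),(427,118),(427,228)]]
print(a,b,c,"ctr",(a+c)/2,np.linalg.norm(a-b),np.linalg.norm(b-c),np.degrees(np.arctan2(*(b-a)[::-1])))
u=(b-a)/np.linalg.norm(b-a);o=(a+c)/2
for k in(-.044,.044):print(o+k*u)
print((np.array(s["position"][:2])-o)@np.c_[u,[-u[1],u[0]]])
E
```

```text
8.8 [ 0.4174358  -0.29312036  0.15651873]
[ 0.35724189 -0.25058624] [ 0.55051944 -0.21835636] [ 0.56569854 -0.32507449] ctr [ 0.46147022 -0.28783037] 0.1959463624336313 0.10779222418075636 9.467212803073565
[ 0.4180695  -0.29506763]
[ 0.50487093 -0.28059311]
[-0.04430478  0.00202497]
```

{"name": "arm_command", "arguments": {"deltas": [{"dx": 0,"dy": 0,"dz": 0.02,"rx": 0,"ry": 0,"rz": 0,"fingers": 0.045},{"dx": 0,"dy": 0,"dz": 0.02,"rx": 0,"ry": 0,"rz": 0,"fingers": 0.045},{"dx": 0,"dy": 0,"dz": 0.02,"rx": 0,"ry": 0,"rz": 0,"fingers": 0.045},{"dx": 0,"dy": 0,"dz": 0.015,"rx": 0,"ry": 0,"rz": 0,"fingers": 0.045},{"dx": 0,"dy": 0,"dz": 0.008,"rx": 0,"ry": 0,"rz": 0,"fingers": 0.045},{"dx": 0,"dy": 0,"dz": 0,"rx": 0,"ry": 0,"rz": 0,"fingers": 0.045},{"dx": 0,"dy": 0,"dz": 0.002,"rx": 0,"ry": 0,"rz": 0,"fingers": 0.045},{"dx": 0,"dy": 0,"dz": 0,"rx": 0,"ry": 0,"rz": 0,"fingers": 0.045}]}}

```text
time_s: 9.65
position: [0.4185, -0.2925, 0.0728]
tool_rot: [[-0.001, 1.0, 0.001], [1.0, 0.001, -0.001], [-0.001, 0.001, -1.0]]
ft_force: [-0.5, -0.5, -1.3]
grip_width: 0.0511
gripper_force: 41.5
```

{"name": "arm_command", "arguments": {"deltas": [{"dx": 0,"dy": 0,"dz": 0.002,"rx": 0,"ry": 0,"rz": 0,"fingers": 0.045},{"dx": 0,"dy": 0,"dz": 0,"rx": 0,"ry": 0,"rz": 0,"fingers": 0.045},{"dx": 0,"dy": 0,"dz": 0.002,"rx": 0,"ry": 0,"rz": 0,"fingers": 0.045},{"dx": 0,"dy": 0,"dz": 0,"rx": 0,"ry": 0,"rz": 0,"fingers": 0.045}]}}

```text
time_s: 10.05
position: [0.4184, -0.2928, 0.0695]
tool_rot: [[-0.001, 1.0, 0.001], [1.0, 0.001, -0.001], [-0.001, 0.001, -1.0]]
ft_force: [-1.9, 1.8, 9.5]
grip_width: 0.0511
gripper_force: 42.6
```

{"name": "arm_command", "arguments": {"deltas": [{"dx": 0,"dy": 0,"dz": 0,"rx": 0,"ry": 0,"rz": 0,"fingers": 0.055},{"dx": 0,"dy": 0,"dz": 0,"rx": 0,"ry": 0,"rz": 0,"fingers": 0.06},{"dx": 0,"dy": 0,"dz": 0,"rx": 0,"ry": 0,"rz": 0,"fingers": 0.068},{"dx": 0,"dy": 0,"dz": 0,"rx": 0,"ry": 0,"rz": 0,"fingers": 0.068},{"dx": 0,"dy": 0,"dz": -0.02,"rx": 0,"ry": 0,"rz": 0,"fingers": 0.068},{"dx": 0,"dy": 0,"dz": -0.03,"rx": 0,"ry": 0,"rz": 0,"fingers": 0.068},{"dx": 0,"dy": 0,"dz": -0.03,"rx": 0,"ry": 0,"rz": 0,"fingers": 0.068},{"dx": 0,"dy": 0,"dz": -0.03,"rx": 0,"ry": 0,"rz": 0,"fingers": 0.068},{"dx": 0,"dy": 0,"dz": -0.025,"rx": 0,"ry": 0,"rz": 0,"fingers": 0.068}]}}

```text
time_s: 10.95
position: [0.4183, -0.2925, 0.2049]
tool_rot: [[-0.001, 1.0, 0.001], [1.0, 0.001, -0.001], [-0.001, 0.001, -1.0]]
ft_force: [-0.5, 0.1, 0.3]
grip_width: 0.0682
gripper_force: 0.0
```

{"name": "arm_command", "arguments": {"deltas": [{"dx": 0.025,"dy": 0.012,"dz": 0,"rx": 0,"ry": 0,"rz": 0,"fingers": 0.07},{"dx": 0.032,"dy": 0.016,"dz": 0,"rx": 0,"ry": 0,"rz": 0,"fingers": 0.07},{"dx": 0.032,"dy": 0.016,"dz": 0,"rx": 0,"ry": 0,"rz": 0,"fingers": 0.07},{"dx": 0.032,"dy": 0.016,"dz": 0,"rx": 0,"ry": 0,"rz": 0,"fingers": 0.07},{"dx": 0.032,"dy": 0.016,"dz": 0,"rx": 0,"ry": 0,"rz": 0,"fingers": 0.07},{"dx": 0.032,"dy": 0.016,"dz": 0,"rx": 0,"ry": 0,"rz": 0,"fingers": 0.07},{"dx": 0.032,"dy": 0.016,"dz": 0,"rx": 0,"ry": 0,"rz": 0,"fingers": 0.07},{"dx": 0.032,"dy": 0.016,"dz": 0,"rx": 0,"ry": 0,"rz": 0,"fingers": 0.07},{"dx": 0.032,"dy": 0.016,"dz": 0,"rx": 0,"ry": 0,"rz": 0,"fingers": 0.07},{"dx": 0.032,"dy": 0.016,"dz": 0,"rx": 0,"ry": 0,"rz": 0,"fingers": 0.07},{"dx": 0.032,"dy": 0.016,"dz": 0,"rx": 0,"ry": 0,"rz": 0,"fingers": 0.07},{"dx": 0.026,"dy": 0.014,"dz": 0,"rx": 0,"ry": 0,"rz": 0,"fingers": 0.07}]}}

```text
time_s: 12.15
position: [0.6043, 0.0806, 0.2031]
tool_rot: [[-0.002, 1.0, -0.0], [1.0, 0.002, 0.0], [0.0, -0.0, -1.0]]
ft_force: [0.7, -0.9, -0.6]
grip_width: 0.07
gripper_force: 0.0
```

{"name": "arm_command", "arguments": {"deltas": [{"dx": 0,"dy": 0,"dz": 0,"rx": 0,"ry": 0,"rz": 0,"fingers": 0.07},{"dx": 0,"dy": 0,"dz": 0,"rx": 0,"ry": 0,"rz": 0,"fingers": 0.07}]}}

```text
time_s: 12.35
position: [0.6037, 0.079, 0.2029]
tool_rot: [[-0.002, 1.0, -0.001], [1.0, 0.002, -0.0], [-0.0, -0.001, -1.0]]
ft_force: [0.1, 0.1, 0.2]
grip_width: 0.0697
gripper_force: 0.0
```

```bash
python3 - <<'E'
from h import *
im=env.get_image("wrist");s=env.observe();print(s["time_s"],s["position"])
m=(im["color"].max(2)<45).astype(np.uint8);k,l,st,c=cv2.connectedComponentsWithStats(m)
for i in range(1,k):
    if 300<st[i,4]<8000: print(st[i],c[i].round(1),at_z(im,c[i],.141).round(4))
for q in("necked_bottle","jar"):print(env.look_for(q,im)[:1])
print(proj(im,(.604,.078,.141)),proj(im,(.649,.0445,.066)))
t=env.get_image("scene");cv2.imwrite("pics/s4.png",cv2.resize(t["color"][110:330,60:360],None,fx=2.6,fy=2.6,interpolation=3))
E
```

```text
12.4 [0.60358722 0.0783193  0.20306657]
[ 29 100  39  32 925] [ 48.1 115.4] [0.4524 0.1553 0.141 ]
[  0 176  36  26 487] [ 15.2 187.5] [0.4186 0.1074 0.141 ]
[256 199  49  73 833] [281.  234.3] [0.6038 0.073  0.141 ]
[{'box': [254.1, 167.0, 309.5, 248.7], 'p': 0.59}]
[{'box': [306.8, 201.3, 349.3, 250.8], 'p': 0.68}]
[281.30941933 227.86693945] [326.30671133 233.10576794]
```

View pics/s4.png

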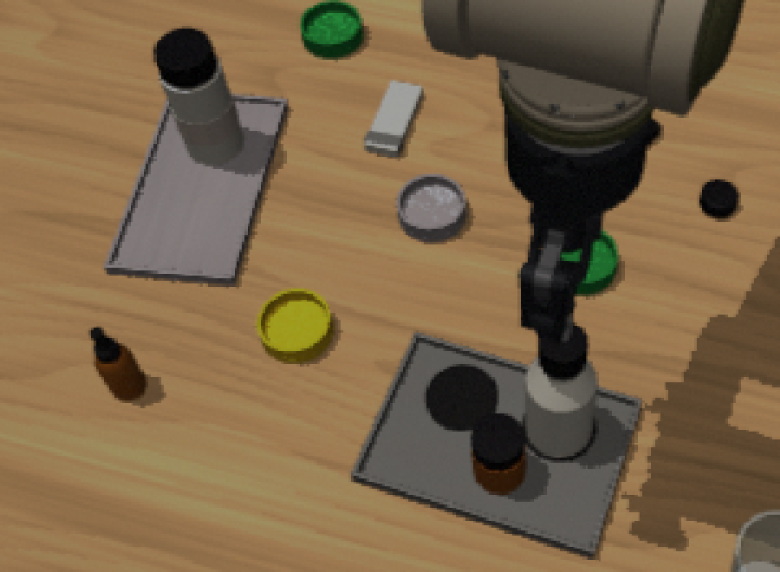

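The straight bottle stands upright in the near half of the tray, (205,130) in the crop, and the gripper hangs over the necked cap. Next: descend onto the cap and grip.

{"name": "arm_command", "arguments": {"deltas": [{"dx": 0,"dy": 0,"dz": 0.02,"rx": 0,"ry": 0,"rz": 0,"fingers": 0.07},{"dx": 0,"dy": 0,"dz": 0.025,"rx": 0,"ry": 0,"rz": 0,"fingers": 0.07},{"dx": 0,"dy": 0,"dz": 0.025,"rx": 0,"ry": 0,"rz": 0,"fingers": 0.07},{"dx": 0,"dy": 0,"dz": 0.02,"rx": 0,"ry": 0,"rz": 0,"fingers": 0.07},{"dx": 0,"dy": 0,"dz": 0.011,"rx": 0,"ry": 0,"rz": 0,"fingers": 0.07},{"dx": 0,"dy": 0,"dz": 0,"rx": 0,"ry": 0,"rz": 0,"fingers": 0.05},{"dx": 0,"dy": 0,"dz": 0,"rx": 0,"ry": 0,"rz": 0,"fingers": 0.04},{"dx": 0,"dy": 0,"dz": 0,"rx": 0,"ry": 0,"rz": 0,"fingers": 0.028},{"dx": 0,"dy": 0,"dz": 0,"rx": 0,"ry": 0,"rz": 0,"fingers": 0.028},{"dx": 0,"dy": 0,"dz": 0,"rx": 0,"ry": 0,"rz": 0,"fingers": 0.028},{"dx": 0,"dy": 0,"dz": 0,"rx": 0,"ry": 0,"rz": 0,"fingers": 0.028}], "squeeze": 40}}

```text
time_s: 13.65
position: [0.6046, 0.0786, 0.1036]
tool_rot: [[-0.001, 1.0, 0.003], [1.0, 0.001, -0.0], [-0.0, 0.003, -1.0]]
ft_force: [1.3, -0.9, 6.5]
grip_width: 0.0331
gripper_force: 40.2
```

{"name": "arm_command", "arguments": {"deltas": [{"dx": 0,"dy": 0,"dz": -0.02,"rx": 0,"ry": 0,"rz": 0,"fingers": 0.028},{"dx": 0,"dy": 0,"dz": -0.025,"rx": 0,"ry": 0,"rz": 0,"fingers": 0.028},{"dx": 0,"dy": 0,"dz": -0.025,"rx": 0,"ry": 0,"rz": 0,"fingers": 0.028},{"dx": 0,"dy": 0,"dz": -0.025,"rx": 0,"ry": 0,"rz": 0,"fingers": 0.028},{"dx": 0,"dy": 0,"dz": 0,"rx": 0,"ry": 0,"rz": 0,"fingers": 0.028}]}}

```text
time_s: 14.15
position: [0.6049, 0.0788, 0.2005]
tool_rot: [[-0.001, 1.0, 0.006], [1.0, 0.001, -0.0], [-0.0, 0.006, -1.0]]
ft_force: [1.1, -0.2, -1.7]
grip_width: 0.0331
gripper_force: 40.3
```

{"name": "arm_command", "arguments": {"deltas": [{"dx": -0.022,"dy": -0.006,"dz": 0,"rx": 0,"ry": 0,"rz": 0,"fingers": 0.028},{"dx": -0.032,"dy": -0.009,"dz": 0,"rx": 0,"ry": 0,"rz": 0,"fingers": 0.028},{"dx": -0.034,"dy": -0.009,"dz": 0,"rx": 0,"ry": 0,"rz": 0,"fingers": 0.028},{"dx": -0.034,"dy": -0.009,"dz": 0,"rx": 0,"ry": 0,"rz": 0,"fingers": 0.028},{"dx": -0.034,"dy": -0.009,"dz": 0,"rx": 0,"ry": 0,"rz": 0,"fingers": 0.028},{"dx": -0.034,"dy": -0.01,"dz": 0,"rx": 0,"ry": 0,"rz": 0,"fingers": 0.028},{"dx": -0.034,"dy": -0.01,"dz": 0,"rx": 0,"ry": 0,"rz": 0,"fingers": 0.028},{"dx": -0.034,"dy": -0.01,"dz": 0,"rx": 0,"ry": 0,"rz": 0,"fingers": 0.028},{"dx": -0.034,"dy": -0.01,"dz": 0,"rx": 0,"ry": 0,"rz": 0,"fingers": 0.028},{"dx": -0.034,"dy": -0.01,"dz": 0,"rx": 0,"ry": 0,"rz": 0,"fingers": 0.028},{"dx": -0.032,"dy": -0.008,"dz": 0,"rx": 0,"ry": 0,"rz": 0,"fingers": 0.028},{"dx": 0,"dy": 0,"dz": 0,"rx": 0,"ry": 0,"rz": 0,"fingers": 0.028}]}}

```text
time_s: 15.35
position: [0.5028, -0.2825, 0.1955]
tool_rot: [[0.003, 1.0, -0.002], [1.0, -0.003, 0.001], [0.001, -0.002, -1.0]]
ft_force: [0.2, -0.0, -3.4]
grip_width: 0.0331
gripper_force: 40.3
```

{"name": "arm_command", "arguments": {"deltas": [{"dx": 0,"dy": 0,"dz": 0.015,"rx": 0,"ry": 0,"rz": 0,"fingers": 0.028},{"dx": 0,"dy": 0,"dz": 0.015,"rx": 0,"ry": 0,"rz": 0,"fingers": 0.028}]}}

```text
time_s: 15.55
position: [0.5039, -0.2787, 0.1659]
tool_rot: [[-0.001, 1.0, -0.001], [1.0, 0.001, 0.001], [0.001, -0.001, -1.0]]
ft_force: [-0.1, -0.1, -1.9]
grip_width: 0.033
gripper_force: 40.3
```

{"name": "arm_command", "arguments": {"deltas": [{"dx": 0,"dy": 0,"dz": 0.018,"rx": 0,"ry": 0,"rz": 0,"fingers": 0.028},{"dx": 0,"dy": 0,"dz": 0.018,"rx": 0,"ry": 0,"rz": 0,"fingers": 0.028},{"dx": 0,"dy": 0,"dz": 0.014,"rx": 0,"ry": 0,"rz": 0,"fingers": 0.028},{"dx": 0,"dy": 0,"dz": 0.007,"rx": 0,"ry": 0,"rz": 0,"fingers": 0.028},{"dx": 0,"dy": 0,"dz": 0,"rx": 0,"ry": 0,"rz": 0,"fingers": 0.028},{"dx": 0,"dy": 0,"dz": 0.003,"rx": 0,"ry": 0,"rz": 0,"fingers": 0.028},{"dx": 0,"dy": 0,"dz": 0.002,"rx": 0,"ry": 0,"rz": 0,"fingers": 0.028},{"dx": 0,"dy": 0,"dz": 0,"rx": 0,"ry": 0,"rz": 0,"fingers": 0.028}]}}

```text
time_s: 16.35
position: [0.5043, -0.2794, 0.1055]
tool_rot: [[-0.001, 1.0, 0.0], [1.0, 0.001, -0.0], [-0.0, 0.0, -1.0]]
ft_force: [0.1, 0.6, -2.7]
grip_width: 0.033
gripper_force: 40.3
```

{"name": "arm_command", "arguments": {"deltas": [{"dx": 0,"dy": 0,"dz": 0.002,"rx": 0,"ry": 0,"rz": 0,"fingers": 0.028},{"dx": 0,"dy": 0,"dz": 0,"rx": 0,"ry": 0,"rz": 0,"fingers": 0.028},{"dx": 0,"dy": 0,"dz": 0.0015,"rx": 0,"ry": 0,"rz": 0,"fingers": 0.028},{"dx": 0,"dy": 0,"dz": 0,"rx": 0,"ry": 0,"rz": 0,"fingers": 0.028}]}}

```text
time_s: 16.75
position: [0.5048, -0.2798, 0.1036]
tool_rot: [[-0.001, 1.0, 0.002], [1.0, 0.001, -0.002], [-0.002, 0.002, -1.0]]
ft_force: [-0.2, 1.5, 10.1]
grip_width: 0.0328
gripper_force: 41.3
```

{"name": "arm_command", "arguments": {"deltas": [{"dx": 0,"dy": 0,"dz": 0,"rx": 0,"ry": 0,"rz": 0,"fingers": 0.038},{"dx": 0,"dy": 0,"dz": 0,"rx": 0,"ry": 0,"rz": 0,"fingers": 0.045},{"dx": 0,"dy": 0,"dz": 0,"rx": 0,"ry": 0,"rz": 0,"fingers": 0.055},{"dx": 0,"dy": 0,"dz": 0,"rx": 0,"ry": 0,"rz": 0,"fingers": 0.055},{"dx": 0,"dy": 0,"dz": -0.02,"rx": 0,"ry": 0,"rz": 0,"fingers": 0.055},{"dx": 0,"dy": 0,"dz": -0.03,"rx": 0,"ry": 0,"rz": 0,"fingers": 0.055},{"dx": 0,"dy": 0,"dz": -0.03,"rx": 0,"ry": 0,"rz": 0,"fingers": 0.055},{"dx": 0,"dy": 0,"dz": -0.03,"rx": 0,"ry": 0,"rz": 0,"fingers": 0.055}]}}

```text
time_s: 17.55
position: [0.5041, -0.2793, 0.2129]
tool_rot: [[-0.001, 1.0, -0.0], [1.0, 0.001, 0.0], [0.0, -0.0, -1.0]]
ft_force: [1.0, -0.5, -0.4]
grip_width: 0.0551
gripper_force: 0.0
```

{"name": "arm_command", "arguments": {"deltas": [{"dx": 0.025,"dy": -0.008,"dz": 0,"rx": 0,"ry": 0,"rz": 0,"fingers": 0.085},{"dx": 0.03,"dy": -0.01,"dz": 0,"rx": 0,"ry": 0,"rz": 0,"fingers": 0.085},{"dx": 0.03,"dy": -0.01,"dz": 0,"rx": 0,"ry": 0,"rz": 0,"fingers": 0.085},{"dx": 0.03,"dy": -0.01,"dz": 0,"rx": 0,"ry": 0,"rz": 0,"fingers": 0.085},{"dx": 0.03,"dy": -0.01,"dz": 0,"rx": 0,"ry": 0,"rz": 0,"fingers": 0.085},{"dx": 0.03,"dy": -0.01,"dz": 0,"rx": 0,"ry": 0,"rz": 0,"fingers": 0.085},{"dx": 0.027,"dy": -0.01,"dz": 0,"rx": 0,"ry": 0,"rz": 0,"fingers": 0.085},{"dx": 0,"dy": 0,"dz": 0.03,"rx": 0,"ry": 0,"rz": 0,"fingers": 0.085},{"dx": 0,"dy": 0,"dz": 0.03,"rx": 0,"ry": 0,"rz": 0,"fingers": 0.085},{"dx": 0,"dy": 0,"dz": 0,"rx": 0,"ry": 0,"rz": 0,"fingers": 0.085},{"dx": 0,"dy": 0,"dz": 0,"rx": 0,"ry": 0,"rz": 0,"fingers": 0.085}]}}

```text
time_s: 18.65
position: [0.4363, -0.0776, 0.1524]
tool_rot: [[-0.001, 1.0, -0.0], [1.0, 0.001, 0.0], [0.0, -0.0, -1.0]]
ft_force: [0.4, -0.2, 0.6]
grip_width: 0.085
gripper_force: 0.0
```

```bash
python3 - <<'E'
from h import *
im=env.get_image("wrist");cv2.imwrite("pics/w5.png",im["color"]);s=env.observe();print(s["time_s"],s["position"])
for a in env.look_for("dish",im)[:4]:
    b=a["box"];c=((b[0]+b[2])/2,(b[1]+b[3])/2);print(np.round(b),a["p"],at_z(im,c,.015).round(4))
t=env.get_image("scene");cv2.imwrite("pics/s5.png",cv2.resize(t["color"][110:330,60:360],None,fx=2.6,fy=2.6,interpolation=3))
E
```

```text
18.7 [ 0.43665799 -0.07784185  0.15295778]
[248. 172. 309. 233.] 0.97 [ 0.4342 -0.0807  0.015 ]
[384. 234. 446. 298.] 0.84 [ 0.5747 -0.1482  0.015 ]
[263.   1. 335.  84.] 0.7 [0.4508 0.057  0.015 ]
[102. 316. 112. 325.] 0.38 [ 0.2463 -0.2154  0.015 ]
```

View pics/w5.png

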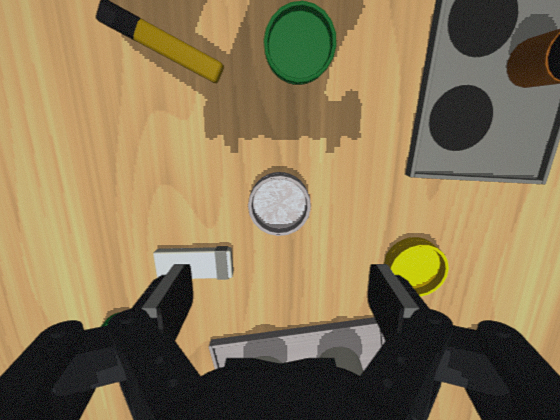

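View pics/s5.png

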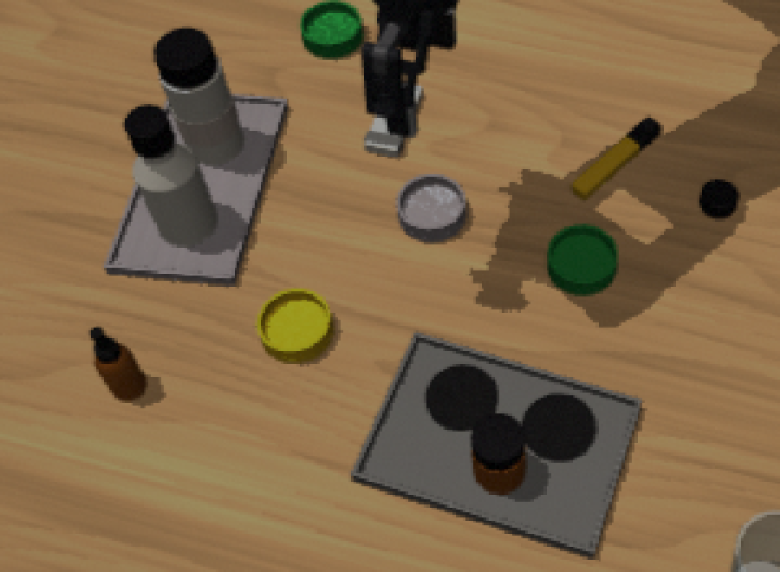

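Both bottles stand in the tray and the jar is unmoved. The steel dish is at (279,203), which is (0.435,-0.080) in the world. Next: grip it.

{"name": "arm_command", "arguments": {"deltas": [{"dx": -0.0025,"dy": -0.002,"dz": 0.03,"rx": 0,"ry": 0,"rz": 0,"fingers": 0.085},{"dx": 0,"dy": 0,"dz": 0.03,"rx": 0,"ry": 0,"rz": 0,"fingers": 0.085},{"dx": 0,"dy": 0,"dz": 0.03,"rx": 0,"ry": 0,"rz": 0,"fingers": 0.085},{"dx": 0,"dy": 0,"dz": 0.03,"rx": 0,"ry": 0,"rz": 0,"fingers": 0.085},{"dx": 0,"dy": 0,"dz": 0.02,"rx": 0,"ry": 0,"rz": 0,"fingers": 0.085},{"dx": 0,"dy": 0,"dz": 0.009,"rx": 0,"ry": 0,"rz": 0,"fingers": 0.085},{"dx": 0,"dy": 0,"dz": 0,"rx": 0,"ry": 0,"rz": 0,"fingers": 0.07},{"dx": 0,"dy": 0,"dz": 0,"rx": 0,"ry": 0,"rz": 0,"fingers": 0.064},{"dx": 0,"dy": 0,"dz": 0,"rx": 0,"ry": 0,"rz": 0,"fingers": 0.054},{"dx": 0,"dy": 0,"dz": 0,"rx": 0,"ry": 0,"rz": 0,"fingers": 0.054},{"dx": 0,"dy": 0,"dz": 0,"rx": 0,"ry": 0,"rz": 0,"fingers": 0.054},{"dx": 0,"dy": 0,"dz": 0,"rx": 0,"ry": 0,"rz": 0,"fingers": 0.054}], "squeeze": 40}}

```text
time_s: 20.0
position: [0.4348, -0.0803, 0.0043]
tool_rot: [[-0.001, 1.0, 0.003], [1.0, 0.001, -0.001], [-0.001, 0.003, -1.0]]
ft_force: [-1.2, 0.4, 6.4]
grip_width: 0.0573
gripper_force: 41.7
```

{"name": "arm_command", "arguments": {"deltas": [{"dx": 0,"dy": 0,"dz": -0.015,"rx": 0,"ry": 0,"rz": 0,"fingers": 0.054},{"dx": 0,"dy": 0,"dz": -0.025,"rx": 0,"ry": 0,"rz": 0,"fingers": 0.054},{"dx": 0,"dy": 0,"dz": -0.03,"rx": 0,"ry": 0,"rz": 0,"fingers": 0.054},{"dx": 0,"dy": 0,"dz": -0.03,"rx": 0,"ry": 0,"rz": 0,"fingers": 0.054},{"dx": 0,"dy": 0,"dz": 0,"rx": 0,"ry": 0,"rz": 0,"fingers": 0.054}]}}

```text
time_s: 20.5
position: [0.4357, -0.0806, 0.1068]
tool_rot: [[-0.001, 1.0, 0.008], [1.0, 0.001, -0.004], [-0.004, 0.008, -1.0]]
ft_force: [0.2, 0.0, -1.5]
grip_width: 0.0571
gripper_force: 44.1
```

{"name": "arm_command", "arguments": {"deltas": [{"dx": 0.02,"dy": 0,"dz": 0,"rx": 0,"ry": 0,"rz": 0,"fingers": 0.054},{"dx": 0.028,"dy": 0,"dz": 0,"rx": 0,"ry": 0,"rz": 0,"fingers": 0.054},{"dx": 0.03,"dy": 0,"dz": 0,"rx": 0,"ry": 0,"rz": 0,"fingers": 0.054},{"dx": 0.03,"dy": 0,"dz": 0,"rx": 0,"ry": 0,"rz": 0,"fingers": 0.054},{"dx": 0.03,"dy": 0,"dz": 0,"rx": 0,"ry": 0,"rz": 0,"fingers": 0.054},{"dx": 0.03,"dy": 0,"dz": 0,"rx": 0,"ry": 0,"rz": 0,"fingers": 0.054},{"dx": 0.03,"dy": 0,"dz": 0,"rx": 0,"ry": 0,"rz": 0,"fingers": 0.054},{"dx": 0.03,"dy": 0,"dz": 0,"rx": 0,"ry": 0,"rz": 0,"fingers": 0.054},{"dx": 0.03,"dy": 0,"dz": 0,"rx": 0,"ry": 0,"rz": 0,"fingers": 0.054},{"dx": 0.03,"dy": 0,"dz": 0,"rx": 0,"ry": 0,"rz": 0,"fingers": 0.054},{"dx": 0.02,"dy": 0,"dz": 0,"rx": 0,"ry": 0,"rz": 0,"fingers": 0.054},{"dx": 0,"dy": 0,"dz": 0,"rx": 0,"ry": 0,"rz": 0,"fingers": 0.054}]}}

```text
time_s: 21.7
position: [0.4333, 0.2299, 0.1027]
tool_rot: [[-0.004, 1.0, 0.0], [1.0, 0.004, 0.0], [0.0, 0.0, -1.0]]
ft_force: [0.1, -1.1, -2.1]
grip_width: 0.0572
gripper_force: 44.1
```

```bash
python3 - <<'E'
from h import *
im=env.get_image("wrist");cv2.imwrite("pics/w6.png",im["color"]);s=env.observe();print(s["time_s"],s["position"],s["grip_width"])
for q in("tile","dish"):print([(np.round(a["box"]),a["p"]) for a in env.look_for(q,im)[:2]])
E
```

```text
21.75 [0.43329033 0.2286351  0.10260348] 0.05720034521661978
[(array([205.,  36., 362., 190.]), 0.61)]
[(array([217., 217., 339., 340.]), 0.83), (array([271., 347., 321., 363.]), 0.61)]
```

View pics/w6.png

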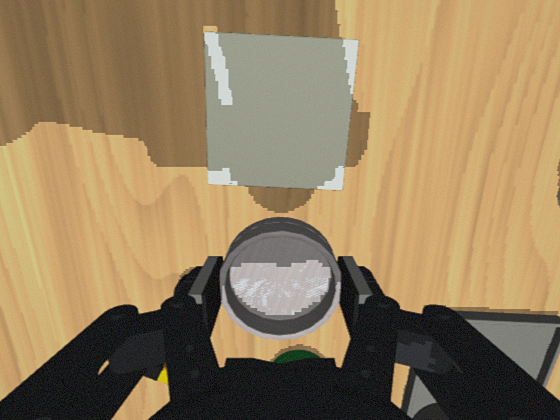

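The dish is held level, rim about (281,278). The tile corners are at (205,33), (358,39), (343,190) and (208,186).

```bash
python3 - <<'E'
from h import *
im=env.get_image("wrist");s=env.observe();p=np.array(s["position"]);print(p)
C=np.array([at_z(im,q,.006)[:2] for q in [(205,33),(358,39),(343,190),(208,186)]]);print(C.round(4),C.mean(0))
# dish as held: rim z = dish bottom+.02; TCP z at grasp .0043 with dish on desk
zb=p[2]-.0043
a=np.linspace(0,6.283,40)
for oy in(-.006,-.003,0,.003,.006):
    P=np.array([proj(im,(p[0]+.03*np.cos(t),p[1]+oy+.03*np.sin(t),zb+h)) for t in a for h in(0,.02)]);print(oy,P.min(0).round(),P.max(0).round())
E
```

```text
[0.43363452 0.22728428 0.10275174]
[[0.3799 0.3596]
 [0.4878 0.3559]
 [0.4841 0.2464]
 [0.3744 0.2496]] [0.43153099 0.30285578]
-0.006 [219. 222.] [343. 345.]
-0.003 [219. 217.] [344. 340.]
0 [219. 211.] [344. 336.]
0.003 [218. 205.] [345. 331.]
0.006 [218. 200.] [345. 326.]
```

{"name": "arm_command", "arguments": {"deltas": [{"dx": 0.02,"dy": 0,"dz": 0,"rx": 0,"ry": 0,"rz": 0,"fingers": 0.054},{"dx": 0.025,"dy": 0,"dz": 0,"rx": 0,"ry": 0,"rz": 0,"fingers": 0.054},{"dx": 0.02,"dy": 0,"dz": 0,"rx": 0,"ry": 0,"rz": 0,"fingers": 0.054},{"dx": 0.015,"dy": 0,"dz": 0,"rx": 0,"ry": 0,"rz": 0,"fingers": 0.054},{"dx": 0,"dy": 0,"dz": 0.025,"rx": 0,"ry": 0,"rz": 0,"fingers": 0.054},{"dx": 0,"dy": 0,"dz": 0.025,"rx": 0,"ry": 0,"rz": 0,"fingers": 0.054},{"dx": 0,"dy": 0,"dz": 0.02,"rx": 0,"ry": 0,"rz": 0,"fingers": 0.054},{"dx": 0,"dy": 0,"dz": 0.012,"rx": 0,"ry": 0,"rz": 0,"fingers": 0.054},{"dx": 0,"dy": 0,"dz": 0.005,"rx": 0,"ry": 0,"rz": 0,"fingers": 0.054},{"dx": 0,"dy": 0,"dz": 0,"rx": 0,"ry": 0,"rz": 0,"fingers": 0.054}]}}

```text
time_s: 22.9
position: [0.4338, 0.3078, 0.0158]
tool_rot: [[-0.001, 1.0, -0.0], [1.0, 0.001, -0.0], [-0.0, -0.0, -1.0]]
ft_force: [0.5, 1.1, -1.0]
grip_width: 0.0574
gripper_force: 44.0
```

{"name": "arm_command", "arguments": {"deltas": [{"dx": 0,"dy": 0,"dz": 0.002,"rx": 0,"ry": 0,"rz": 0,"fingers": 0.054},{"dx": 0,"dy": 0,"dz": 0,"rx": 0,"ry": 0,"rz": 0,"fingers": 0.054},{"dx": 0,"dy": 0,"dz": 0.001,"rx": 0,"ry": 0,"rz": 0,"fingers": 0.054},{"dx": 0,"dy": 0,"dz": 0,"rx": 0,"ry": 0,"rz": 0,"fingers": 0.054}]}}

```text
time_s: 23.3
position: [0.4337, 0.3081, 0.0131]
tool_rot: [[-0.001, 1.0, 0.0], [1.0, 0.001, 0.0], [0.0, 0.0, -1.0]]
ft_force: [1.0, 0.3, -0.6]
grip_width: 0.057
gripper_force: 44.0
```

{"name": "arm_command", "arguments": {"deltas": [{"dx": 0,"dy": 0,"dz": 0.0015,"rx": 0,"ry": 0,"rz": 0,"fingers": 0.054},{"dx": 0,"dy": 0,"dz": 0,"rx": 0,"ry": 0,"rz": 0,"fingers": 0.054},{"dx": 0,"dy": 0,"dz": 0.0015,"rx": 0,"ry": 0,"rz": 0,"fingers": 0.054},{"dx": 0,"dy": 0,"dz": 0,"rx": 0,"ry": 0,"rz": 0,"fingers": 0.054}]}}

```text
time_s: 23.7
position: [0.4337, 0.3081, 0.0103]
tool_rot: [[-0.001, 1.0, 0.0], [1.0, 0.001, 0.0], [0.0, 0.0, -1.0]]
ft_force: [-1.9, -0.1, 4.7]
grip_width: 0.0573
gripper_force: 44.7
```

{"name": "arm_command", "arguments": {"deltas": [{"dx": 0,"dy": 0,"dz": 0,"rx": 0,"ry": 0,"rz": 0,"fingers": 0.063},{"dx": 0,"dy": 0,"dz": 0,"rx": 0,"ry": 0,"rz": 0,"fingers": 0.07},{"dx": 0,"dy": 0,"dz": 0,"rx": 0,"ry": 0,"rz": 0,"fingers": 0.08},{"dx": 0,"dy": 0,"dz": -0.02,"rx": 0,"ry": 0,"rz": 0,"fingers": 0.08},{"dx": 0,"dy": 0,"dz": -0.03,"rx": 0,"ry": 0,"rz": 0,"fingers": 0.08},{"dx": 0,"dy": 0,"dz": -0.03,"rx": 0,"ry": 0,"rz": 0,"fingers": 0.08},{"dx": 0,"dy": 0,"dz": -0.03,"rx": 0,"ry": 0,"rz": 0,"fingers": 0.08},{"dx": 0,"dy": 0,"dz": -0.03,"rx": 0,"ry": 0,"rz": 0,"fingers": 0.08},{"dx": 0,"dy": 0,"dz": 0,"rx": 0,"ry": 0,"rz": 0,"fingers": 0.08},{"dx": 0,"dy": 0,"dz": 0,"rx": 0,"ry": 0,"rz": 0,"fingers": 0.08}]}}

```text
time_s: 24.7
position: [0.4336, 0.308, 0.1499]
tool_rot: [[-0.001, 1.0, 0.001], [1.0, 0.001, 0.0], [0.0, 0.001, -1.0]]
ft_force: [-0.4, -0.6, -0.2]
grip_width: 0.0803
gripper_force: 0.0
```

```bash
python3 - <<'E'
from h import *
im=env.get_image("wrist");cv2.imwrite("pics/w7.png",im["color"]);s=env.observe();print(s["time_s"],s["position"])
for q,z in(("tile",.006),("dish",.021)):
  for a in env.look_for(q,im)[:2]:
    b=a["box"];c=((b[0]+b[2])/2,(b[1]+b[3])/2);print(q,np.round(b),a["p"],at_z(im,c,z).round(4))
a=np.linspace(0,6.283,40)
for oy in(-.006,-.003,0):
    P=np.array([proj(im,(.4337+.03*np.cos(t),.308+oy+.03*np.sin(t),.006+h)) for t in a for h in(0,.02)]);print(oy,P.min(0).round(),P.max(0).round())
E
```

```text
24.75 [0.43321877 0.30787106 0.14906687]
tile [219. 138. 340. 255.] 0.72 [0.4326 0.3091 0.006 ]
dish [247. 170. 309. 239.] 0.93 [0.4312 0.3055 0.021 ]
-0.006 [248. 173.] [313. 240.]
-0.003 [248. 170.] [313. 237.]
0 [248. 167.] [313. 234.]
```

View pics/w7.png

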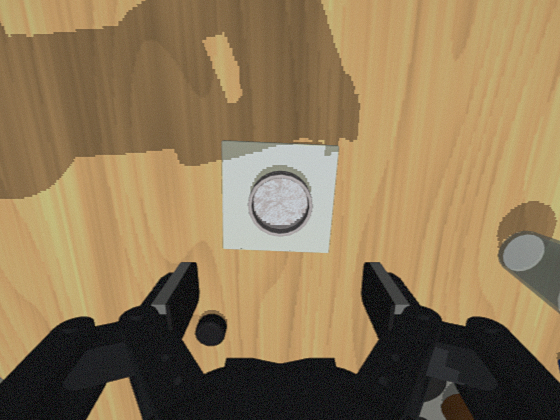

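The dish lies flat in the middle of the tile, centre about (280,203), which is (0.433,0.3045) in the world. Next: the jar.

{"name": "arm_command", "arguments": {"deltas": [{"dx": -0.022,"dy": 0.018,"dz": 0,"rx": 0,"ry": 0,"rz": 0,"fingers": 0.07},{"dx": -0.025,"dy": 0.02,"dz": 0,"rx": 0,"ry": 0,"rz": 0,"fingers": 0.07},{"dx": -0.025,"dy": 0.02,"dz": 0,"rx": 0,"ry": 0,"rz": 0,"fingers": 0.07},{"dx": -0.025,"dy": 0.02,"dz": 0,"rx": 0,"ry": 0,"rz": 0,"fingers": 0.07},{"dx": -0.025,"dy": 0.02,"dz": 0,"rx": 0,"ry": 0,"rz": 0,"fingers": 0.07},{"dx": -0.025,"dy": 0.02,"dz": 0,"rx": 0,"ry": 0,"rz": 0,"fingers": 0.07},{"dx": -0.025,"dy": 0.02,"dz": 0,"rx": 0,"ry": 0,"rz": 0,"fingers": 0.07},{"dx": -0.025,"dy": 0.02,"dz": 0,"rx": 0,"ry": 0,"rz": 0,"fingers": 0.07},{"dx": -0.025,"dy": 0.02,"dz": 0,"rx": 0,"ry": 0,"rz": 0,"fingers": 0.07},{"dx": -0.023,"dy": 0.02,"dz": 0,"rx": 0,"ry": 0,"rz": 0,"fingers": 0.07},{"dx": -0.018,"dy": 0.017,"dz": 0,"rx": 0,"ry": 0,"rz": 0,"fingers": 0.07},{"dx": 0,"dy": 0,"dz": 0,"rx": 0,"ry": 0,"rz": 0,"fingers": 0.07}]}}

```text
time_s: 26.05
position: [0.6501, 0.0428, 0.1479]
tool_rot: [[0.002, 1.0, -0.002], [1.0, -0.002, -0.0], [-0.0, -0.002, -1.0]]
ft_force: [-0.4, 0.3, -0.4]
grip_width: 0.0705
gripper_force: 0.0
```

{"name": "arm_command", "arguments": {"deltas": [{"dx": 0,"dy": 0,"dz": 0,"rx": 0,"ry": 0,"rz": 0,"fingers": 0.07},{"dx": 0,"dy": 0,"dz": 0,"rx": 0,"ry": 0,"rz": 0,"fingers": 0.07}]}}

```text
time_s: 26.25
position: [0.6482, 0.0461, 0.1492]
tool_rot: [[-0.002, 1.0, -0.001], [1.0, 0.002, 0.0], [0.0, -0.001, -1.0]]
ft_force: [0.0, -0.6, -0.6]
grip_width: 0.07
gripper_force: 0.0
```

```bash
python3 - <<'E'
from h import *
im=env.get_image("wrist");s=env.observe();print(s["time_s"],s["position"])
for a in env.look_for("jar",im)[:2]:print(np.round(a["box"]),a["p"])
m=(im["color"].max(2)<50).astype(np.uint8);m[265:]=0;k,l,st,c=cv2.connectedComponentsWithStats(m)
for i in range(1,k):
    if 300<st[i,4]<8000: print(st[i],c[i].round(1),at_z(im,c[i],.066).round(4))
print(proj(im,(.649,.0445,.066)))
E
```

```text
26.3 [0.64823765 0.04622065 0.14960079]
[262. 183. 309. 242.] 0.96
[ 206  136   59   60 1822] [234.6 164.1] [0.6133 0.088  0.066 ]
[ 207  219   55   46 1249] [233.3 242.5] [0.6095 0.0244 0.066 ]
[282.00268479 219.1914081 ]
```

```bash
cat >> h.py <<'E'
from scipy.optimize import least_squares
def fit_cyl(im,box,parts,x0):
    a=np.linspace(0,2*np.pi,60)
    def bb(v):
        P=np.array([proj(im,(v[0]+r*np.cos(t),v[1]+r*np.sin(t),z)) for r,z in parts for t in a]);return np.r_[P.min(0),P.max(0)]
    r=least_squares(lambda v:bb(v)-box,x0);return r.x.round(4),r.fun.round(1)
E
python3 - <<'E'
from h import *
im=env.get_image("wrist");b=env.look_for("jar",im)[0]["box"];print(b)
print(fit_cyl(im,b,[(.02,.006),(.02,.048),(.0195,.066)],[.649,.0445]))
E
```

```text
[262.3, 181.7, 305.9, 242.2]
(array([0.6509, 0.0432]), array([-2.7, -1. ,  2.7,  1.1]))
```

{"name": "arm_command", "arguments": {"deltas": [{"dx": -0.0025,"dy": 0.0015,"dz": 0.025,"rx": 0,"ry": 0,"rz": 0,"fingers": 0.07},{"dx": 0,"dy": 0,"dz": 0.03,"rx": 0,"ry": 0,"rz": 0,"fingers": 0.07},{"dx": 0,"dy": 0,"dz": 0.03,"rx": 0,"ry": 0,"rz": 0,"fingers": 0.07},{"dx": 0,"dy": 0,"dz": 0.025,"rx": 0,"ry": 0,"rz": 0,"fingers": 0.07},{"dx": 0,"dy": 0,"dz": 0.017,"rx": 0,"ry": 0,"rz": 0,"fingers": 0.07},{"dx": 0,"dy": 0,"dz": 0,"rx": 0,"ry": 0,"rz": 0,"fingers": 0.05},{"dx": 0,"dy": 0,"dz": 0,"rx": 0,"ry": 0,"rz": 0,"fingers": 0.044},{"dx": 0,"dy": 0,"dz": 0,"rx": 0,"ry": 0,"rz": 0,"fingers": 0.034},{"dx": 0,"dy": 0,"dz": 0,"rx": 0,"ry": 0,"rz": 0,"fingers": 0.034},{"dx": 0,"dy": 0,"dz": 0,"rx": 0,"ry": 0,"rz": 0,"fingers": 0.034},{"dx": 0,"dy": 0,"dz": 0,"rx": 0,"ry": 0,"rz": 0,"fingers": 0.034}], "squeeze": 30}}

```text
time_s: 27.55
position: [0.651, 0.0428, 0.0242]
tool_rot: [[-0.001, 1.0, 0.002], [1.0, 0.001, -0.0], [-0.0, 0.002, -1.0]]
ft_force: [-0.7, 1.6, 6.1]
grip_width: 0.0388
gripper_force: 30.9
```

{"name": "arm_command", "arguments": {"deltas": [{"dx": 0,"dy": 0,"dz": -0.015,"rx": 0,"ry": 0,"rz": 0,"fingers": 0.034},{"dx": 0,"dy": 0,"dz": -0.025,"rx": 0,"ry": 0,"rz": 0,"fingers": 0.034},{"dx": 0,"dy": 0,"dz": -0.03,"rx": 0,"ry": 0,"rz": 0,"fingers": 0.034},{"dx": 0,"dy": 0,"dz": -0.02,"rx": 0,"ry": 0,"rz": 0,"fingers": 0.034},{"dx": 0,"dy": 0,"dz": 0,"rx": 0,"ry": 0,"rz": 0,"fingers": 0.034},{"dx": 0,"dy": 0,"dz": 0,"rx": 0,"ry": 0,"rz": 0,"fingers": 0.034}]}}

```text
time_s: 28.15
position: [0.6501, 0.0428, 0.1123]
tool_rot: [[-0.001, 1.0, -0.001], [1.0, 0.001, 0.0], [0.0, -0.001, -1.0]]
ft_force: [0.5, -0.3, -1.7]
grip_width: 0.0392
gripper_force: 30.5
```

```bash
python3 - <<'E'
from h import *
im=env.get_image("wrist");cv2.imwrite("pics/w8.png",im["color"]);s=env.observe();p=np.array(s["position"]);print(s["time_s"],p)
b=env.look_for("jar",im)[:1];print(b)
e=p[2]-.0225
if b: print(fit_cyl(im,b[0]["box"],[(.02,.006+e),(.02,.048+e),(.0195,.066+e)],p[:2])[0]-p[:2])
E
```

```text
28.2 [0.6497507  0.04281299 0.11147313]
[{'box': [231.6, 223.8, 330.1, 357.0], 'p': 0.66}]
[ 0.0001493  -0.00011299]
```

View pics/w8.png

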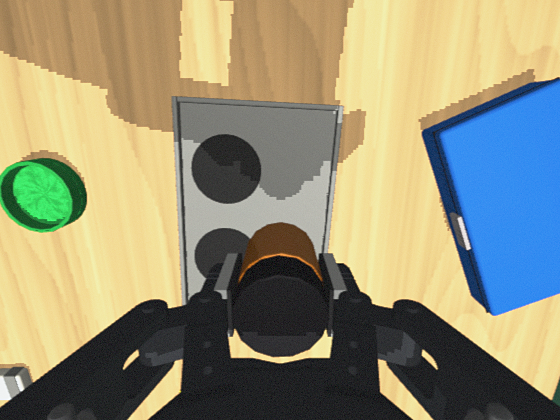

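The jar is held upright, cap about (281,307), offset from the TCP close to zero. Next: carry it over the dish.

{"name": "arm_command", "arguments": {"deltas": [{"dx": 0.018,"dy": -0.017,"dz": 0,"rx": 0,"ry": 0,"rz": 0,"fingers": 0.034},{"dx": 0.023,"dy": -0.02,"dz": 0,"rx": 0,"ry": 0,"rz": 0,"fingers": 0.034},{"dx": 0.025,"dy": -0.02,"dz": 0,"rx": 0,"ry": 0,"rz": 0,"fingers": 0.034},{"dx": 0.025,"dy": -0.02,"dz": 0,"rx": 0,"ry": 0,"rz": 0,"fingers": 0.034},{"dx": 0.025,"dy": -0.02,"dz": 0,"rx": 0,"ry": 0,"rz": 0,"fingers": 0.034},{"dx": 0.025,"dy": -0.02,"dz": 0,"rx": 0,"ry": 0,"rz": 0,"fingers": 0.034},{"dx": 0.025,"dy": -0.02,"dz": 0,"rx": 0,"ry": 0,"rz": 0,"fingers": 0.034},{"dx": 0.025,"dy": -0.02,"dz": 0,"rx": 0,"ry": 0,"rz": 0,"fingers": 0.034},{"dx": 0.025,"dy": -0.02,"dz": 0,"rx": 0,"ry": 0,"rz": 0,"fingers": 0.034},{"dx": 0.025,"dy": -0.02,"dz": 0,"rx": 0,"ry": 0,"rz": 0,"fingers": 0.034},{"dx": 0.021,"dy": -0.019,"dz": 0,"rx": 0,"ry": 0,"rz": 0,"fingers": 0.034},{"dx": 0,"dy": 0,"dz": 0,"rx": 0,"ry": 0,"rz": 0,"fingers": 0.034}]}}

```text
time_s: 29.45
position: [0.4315, 0.3062, 0.1118]
tool_rot: [[-0.004, 1.0, -0.003], [1.0, 0.004, -0.001], [-0.001, -0.003, -1.0]]
ft_force: [0.3, -0.6, -1.2]
grip_width: 0.0389
gripper_force: 30.5
```

{"name": "arm_command", "arguments": {"deltas": [{"dx": 0,"dy": 0,"dz": 0.005,"rx": 0,"ry": 0,"rz": 0,"fingers": 0.034},{"dx": 0,"dy": 0,"dz": 0,"rx": 0,"ry": 0,"rz": 0,"fingers": 0.034},{"dx": 0,"dy": 0,"dz": 0,"rx": 0,"ry": 0,"rz": 0,"fingers": 0.034}]}}

```text
time_s: 29.75
position: [0.4346, 0.3038, 0.1073]
tool_rot: [[0.0, 1.0, -0.001], [1.0, -0.0, -0.0], [-0.0, -0.001, -1.0]]
ft_force: [-0.0, 0.6, 0.1]
grip_width: 0.0392
gripper_force: 30.5
```

```bash
python3 - <<'E'
from h import *
s=env.observe();p=np.array(s["position"]);print(s["time_s"],p)
for n in("top","scene"):
    t=env.get_image(n)
    for q in("jar","dish"):
        print(n,q,[(np.round(a["box"]).tolist(),round(a["p"],2)) for a in env.look_for(q,t)[:3]])
    print(proj(t,(.433,.3045,.026)),proj(t,(p[0],p[1],.148)))
E
```

```text
29.75 [0.43464515 0.3037755  0.1072868 ]
top jar [([151.0, 200.0, 163.0, 218.0], 0.42)]
top dish [([251.0, 192.0, 277.0, 215.0], 0.91), ([376.0, 270.0, 400.0, 297.0], 0.9), ([336.0, 142.0, 360.0, 164.0], 0.81)]
[163.28499773 212.07654132] [148.01962558 210.00188908]
scene jar [([396.0, 183.0, 413.0, 216.0], 0.74), ([105.0, 151.0, 144.0, 207.0], 0.5), ([384.0, 216.0, 418.0, 242.0], 0.47)]
scene dish [([176.0, 112.0, 199.0, 133.0], 0.97), ([161.0, 220.0, 189.0, 247.0], 0.79), ([340.0, 309.0, 376.0, 349.0], 0.74)]
[400.93185312 223.75071656] [417.15516724 189.98286892]
```

{"name": "arm_command", "arguments": {"deltas": [{"dx": 0.001,"dy": -0.001,"dz": 0.015,"rx": 0,"ry": 0,"rz": 0,"fingers": 0.034},{"dx": 0,"dy": 0,"dz": 0.02,"rx": 0,"ry": 0,"rz": 0,"fingers": 0.034},{"dx": 0,"dy": 0,"dz": 0.015,"rx": 0,"ry": 0,"rz": 0,"fingers": 0.034},{"dx": 0,"dy": 0,"dz": 0.006,"rx": 0,"ry": 0,"rz": 0,"fingers": 0.034},{"dx": 0,"dy": 0,"dz": 0,"rx": 0,"ry": 0,"rz": 0,"fingers": 0.034},{"dx": 0,"dy": 0,"dz": 0,"rx": 0,"ry": 0,"rz": 0,"fingers": 0.034}]}}

```text
time_s: 30.65
position: [0.4335, 0.3057, 0.0525]
tool_rot: [[-0.001, 1.0, 0.001], [1.0, 0.001, 0.0], [0.0, 0.001, -1.0]]
ft_force: [-0.9, 0.1, -0.6]
grip_width: 0.0386
gripper_force: 30.5
```

```bash
python3 - <<'E'
from h import *
im=env.get_image("wrist");s=env.observe();p=np.array(s["position"]);print(s["time_s"],p)
a=np.linspace(0,np.pi,200);big=cv2.resize(im["color"],None,fx=4,fy=4,interpolation=cv2.INTER_CUBIC)
def arc(c,r,z,col):
    P=np.array([proj(im,(c[0]+r*np.cos(t),c[1]+r*np.sin(t),z)) for t in a]);cv2.polylines(big,[np.int32(P*4+2)],False,col,1)
arc((.4337,.305),.03,.026,(0,255,0));arc((.4337,.305),.0265,.026,(0,255,255));arc((.4337,.305),.03,.006,(255,0,0))
e=p[2]-.0242;arc(p[:2],.02,.006+e,(0,0,255))
cv2.imwrite("pics/w9.png",big[560:1160,740:1540])
E
```

```text
30.7 [0.43355774 0.30572416 0.0525844 ]
```

View pics/w9.png

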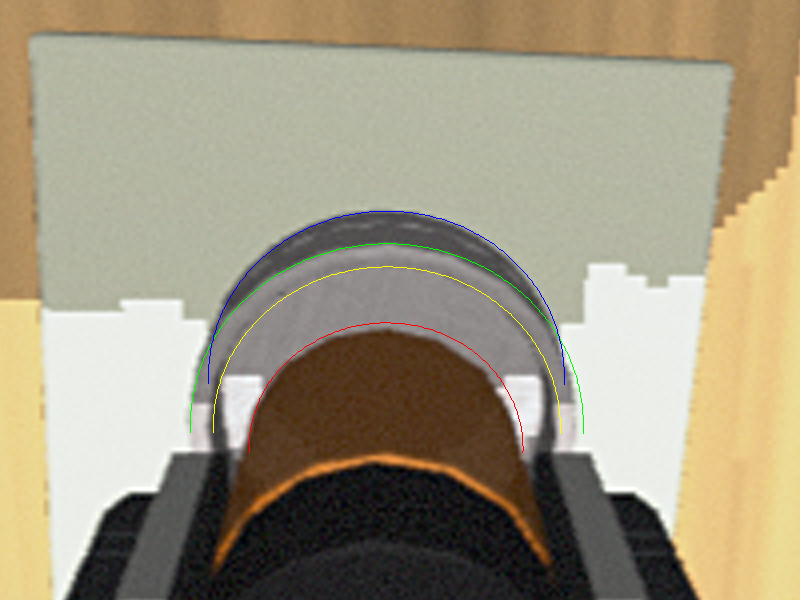

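The overlay puts the dish at (0.4335,0.305) and the jar within about 1 mm of it (jar edge at (385,330) in the crop). Next: lower gently.

{"name": "arm_command", "arguments": {"deltas": [{"dx": 0,"dy": 0,"dz": 0.007,"rx": 0,"ry": 0,"rz": 0,"fingers": 0.034},{"dx": 0,"dy": 0,"dz": 0.006,"rx": 0,"ry": 0,"rz": 0,"fingers": 0.034},{"dx": 0,"dy": 0,"dz": 0.004,"rx": 0,"ry": 0,"rz": 0,"fingers": 0.034},{"dx": 0,"dy": 0,"dz": 0,"rx": 0,"ry": 0,"rz": 0,"fingers": 0.034},{"dx": 0,"dy": 0,"dz": 0.0015,"rx": 0,"ry": 0,"rz": 0,"fingers": 0.034},{"dx": 0,"dy": 0,"dz": 0,"rx": 0,"ry": 0,"rz": 0,"fingers": 0.034}]}}

```text
time_s: 31.3
position: [0.4332, 0.3056, 0.0333]
tool_rot: [[-0.001, 1.0, -0.0], [1.0, 0.001, 0.0], [0.0, -0.0, -1.0]]
ft_force: [0.3, 0.3, -0.5]
grip_width: 0.0394
gripper_force: 30.5
```

{"name": "arm_command", "arguments": {"deltas": [{"dx": 0,"dy": 0,"dz": 0.001,"rx": 0,"ry": 0,"rz": 0,"fingers": 0.034},{"dx": 0,"dy": 0,"dz": 0,"rx": 0,"ry": 0,"rz": 0,"fingers": 0.034}]}}

```text
time_s: 31.5
position: [0.4331, 0.3056, 0.0323]
tool_rot: [[-0.001, 1.0, 0.0], [1.0, 0.001, 0.0], [0.0, 0.0, -1.0]]
ft_force: [0.8, -0.3, 0.1]
grip_width: 0.0389
gripper_force: 30.5
```

{"name": "arm_command", "arguments": {"deltas": [{"dx": 0,"dy": 0,"dz": 0.001,"rx": 0,"ry": 0,"rz": 0,"fingers": 0.034},{"dx": 0,"dy": 0,"dz": 0,"rx": 0,"ry": 0,"rz": 0,"fingers": 0.034}]}}

```text
time_s: 31.7
position: [0.4332, 0.3056, 0.0321]
tool_rot: [[-0.001, 1.0, 0.001], [1.0, 0.001, 0.0], [0.0, 0.001, -1.0]]
ft_force: [-2.8, -0.9, 7.0]
grip_width: 0.0391
gripper_force: 31.4
```

{"name": "arm_command", "arguments": {"deltas": [{"dx": 0,"dy": 0,"dz": 0,"rx": 0,"ry": 0,"rz": 0,"fingers": 0.042},{"dx": 0,"dy": 0,"dz": 0,"rx": 0,"ry": 0,"rz": 0,"fingers": 0.047},{"dx": 0,"dy": 0,"dz": 0,"rx": 0,"ry": 0,"rz": 0,"fingers": 0.055},{"dx": 0,"dy": 0,"dz": 0,"rx": 0,"ry": 0,"rz": 0,"fingers": 0.058},{"dx": 0,"dy": 0,"dz": -0.02,"rx": 0,"ry": 0,"rz": 0,"fingers": 0.058},{"dx": 0,"dy": 0,"dz": -0.03,"rx": 0,"ry": 0,"rz": 0,"fingers": 0.058},{"dx": 0,"dy": 0,"dz": -0.04,"rx": 0,"ry": 0,"rz": 0,"fingers": 0.058},{"dx": 0,"dy": 0,"dz": -0.04,"rx": 0,"ry": 0,"rz": 0,"fingers": 0.058},{"dx": 0,"dy": 0,"dz": -0.04,"rx": 0,"ry": 0,"rz": 0,"fingers": 0.058},{"dx": 0,"dy": 0,"dz": 0,"rx": 0,"ry": 0,"rz": 0,"fingers": 0.06},{"dx": 0,"dy": 0,"dz": 0,"rx": 0,"ry": 0,"rz": 0,"fingers": 0.06}]}}

```text
time_s: 32.8
position: [0.4331, 0.3055, 0.2015]
tool_rot: [[-0.001, 1.0, 0.001], [1.0, 0.001, 0.0], [0.0, 0.001, -1.0]]
ft_force: [0.3, -0.1, -0.8]
grip_width: 0.06
gripper_force: 0.0
```

```bash
python3 - <<'E'
from h import *
im=env.get_image("wrist");s=env.observe();p=np.array(s["position"]);print(s["time_s"],p)
big=cv2.resize(im["color"][130:280,180:380],None,fx=4,fy=4,interpolation=2);cv2.imwrite("pics/w10.png",big)
b=env.look_for("jar",im)[0]["box"];print(b,fit_cyl(im,b,[(.02,.014),(.02,.056),(.0195,.074)],[.433,.305]))
E
```

```text
32.85 [0.432714   0.30534176 0.20040564]
[259.3, 172.4, 300.0, 221.1] (array([0.4322, 0.3048]), array([-0.6, -1.7,  0.6,  1.6]))
```

View pics/w10.png

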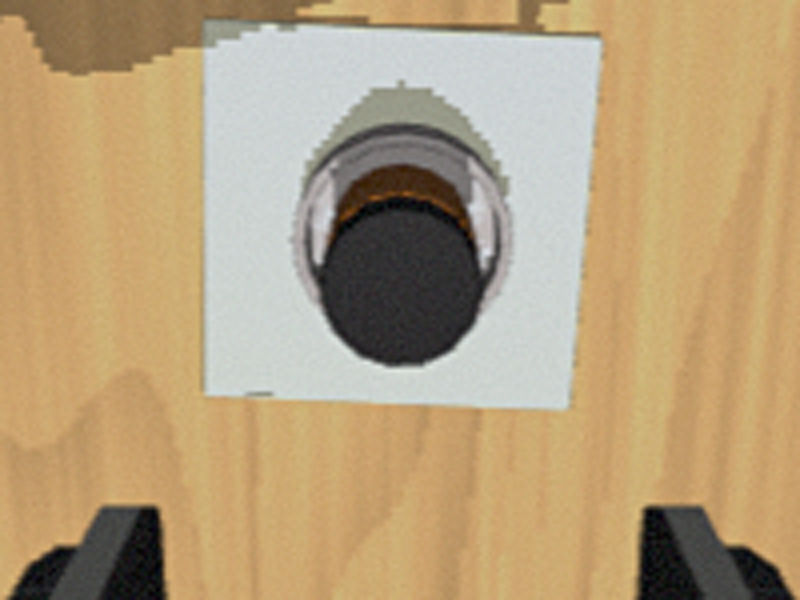

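The jar stands upright in the dish, cap at (400,285) and ring at (405,225) in the crop. It fits at (0.432,0.305), well centred. Next: fetch the necked bottle.

{"name": "arm_command", "arguments": {"deltas": [{"dx": -0.025,"dy": 0.004,"dz": 0,"rx": 0,"ry": 0,"rz": 0,"fingers": 0.058},{"dx": -0.035,"dy": 0.004,"dz": 0,"rx": 0,"ry": 0,"rz": 0,"fingers": 0.058},{"dx": -0.035,"dy": 0.004,"dz": 0,"rx": 0,"ry": 0,"rz": 0,"fingers": 0.058},{"dx": -0.035,"dy": 0.004,"dz": 0,"rx": 0,"ry": 0,"rz": 0,"fingers": 0.058},{"dx": -0.035,"dy": 0.004,"dz": 0,"rx": 0,"ry": 0,"rz": 0,"fingers": 0.058},{"dx": -0.035,"dy": 0.004,"dz": 0,"rx": 0,"ry": 0,"rz": 0,"fingers": 0.058},{"dx": -0.035,"dy": 0.004,"dz": 0,"rx": 0,"ry": 0,"rz": 0,"fingers": 0.058},{"dx": -0.035,"dy": 0.004,"dz": 0,"rx": 0,"ry": 0,"rz": 0,"fingers": 0.058},{"dx": -0.035,"dy": 0.004,"dz": 0,"rx": 0,"ry": 0,"rz": 0,"fingers": 0.058},{"dx": -0.035,"dy": 0.004,"dz": 0,"rx": 0,"ry": 0,"rz": 0,"fingers": 0.058},{"dx": -0.035,"dy": 0.004,"dz": 0,"rx": 0,"ry": 0,"rz": 0,"fingers": 0.058},{"dx": -0.035,"dy": 0.004,"dz": 0,"rx": 0,"ry": 0,"rz": 0,"fingers": 0.058}]}}

```text
time_s: 34.1
position: [0.481, -0.1057, 0.1998]
tool_rot: [[-0.001, 1.0, -0.003], [1.0, 0.001, 0.001], [0.001, -0.003, -1.0]]
ft_force: [0.9, 0.7, -0.5]
grip_width: 0.0582
gripper_force: 0.0
```

{"name": "arm_command", "arguments": {"deltas": [{"dx": -0.035,"dy": 0.005,"dz": 0,"rx": 0,"ry": 0,"rz": 0,"fingers": 0.058},{"dx": -0.035,"dy": 0.005,"dz": 0,"rx": 0,"ry": 0,"rz": 0,"fingers": 0.058},{"dx": -0.035,"dy": 0.005,"dz": 0,"rx": 0,"ry": 0,"rz": 0,"fingers": 0.058},{"dx": -0.035,"dy": 0.005,"dz": 0,"rx": 0,"ry": 0,"rz": 0,"fingers": 0.058},{"dx": -0.035,"dy": 0.004,"dz": 0,"rx": 0,"ry": 0,"rz": 0,"fingers": 0.058},{"dx": 0,"dy": 0,"dz": 0,"rx": 0,"ry": 0,"rz": 0,"fingers": 0.058},{"dx": 0,"dy": 0,"dz": 0,"rx": 0,"ry": 0,"rz": 0,"fingers": 0.058},{"dx": 0,"dy": 0,"dz": 0,"rx": 0,"ry": 0,"rz": 0,"fingers": 0.058}]}}

```text
time_s: 34.9
position: [0.5055, -0.2783, 0.2006]
tool_rot: [[-0.002, 1.0, -0.001], [1.0, 0.002, 0.001], [0.001, -0.001, -1.0]]
ft_force: [-0.3, 0.3, -0.3]
grip_width: 0.0579
gripper_force: 0.0
```

```bash
python3 - <<'E'
from h import *
s=env.observe();print(s["time_s"],s["position"],s["tool_rot"][0])
im=env.get_image("wrist");b=env.look_for("necked_bottle",im)[:1];print(b,proj(im,(.5045,-.28,.141)))
for n in("top",):
    t=env.get_image(n);print([(q,np.round(env.look_for(q,t)[0]["box"])) for q in("straight_bottle","necked_bottle") if env.look_for(q,t)])
E
```

```text
34.9 [ 0.5054815  -0.27827294  0.20058159] [-0.00170586  0.99999766 -0.00133382]
[{'box': [252.3, 167.5, 308.7, 252.0], 'p': 0.94}] [279.5998686  230.10988195]
[('necked_bottle', array([390., 167., 408., 186.]))]
```

{"name": "arm_command", "arguments": {"deltas": [{"dx": -0.001,"dy": -0.001,"dz": 0.02,"rx": 0,"ry": 0,"rz": 0,"fingers": 0.058},{"dx": 0,"dy": 0,"dz": 0.025,"rx": 0,"ry": 0,"rz": 0,"fingers": 0.058},{"dx": 0,"dy": 0,"dz": 0.025,"rx": 0,"ry": 0,"rz": 0,"fingers": 0.058},{"dx": 0,"dy": 0,"dz": 0.018,"rx": 0,"ry": 0,"rz": 0,"fingers": 0.058},{"dx": 0,"dy": 0,"dz": 0.009,"rx": 0,"ry": 0,"rz": 0,"fingers": 0.058},{"dx": 0,"dy": 0,"dz": 0,"rx": 0,"ry": 0,"rz": 0,"fingers": 0.045},{"dx": 0,"dy": 0,"dz": 0,"rx": 0,"ry": 0,"rz": 0,"fingers": 0.037},{"dx": 0,"dy": 0,"dz": 0,"rx": 0,"ry": 0,"rz": 0,"fingers": 0.028},{"dx": 0,"dy": 0,"dz": 0,"rx": 0,"ry": 0,"rz": 0,"fingers": 0.028},{"dx": 0,"dy": 0,"dz": 0,"rx": 0,"ry": 0,"rz": 0,"fingers": 0.028},{"dx": 0,"dy": 0,"dz": 0,"rx": 0,"ry": 0,"rz": 0,"fingers": 0.028}], "squeeze": 40}}

```text
time_s: 36.3
position: [0.5052, -0.2808, 0.1055]
tool_rot: [[-0.001, 1.0, 0.002], [1.0, 0.001, -0.002], [-0.002, 0.002, -1.0]]
ft_force: [0.2, -0.3, 7.1]
grip_width: 0.0329
gripper_force: 40.3
```

{"name": "arm_command", "arguments": {"deltas": [{"dx": 0,"dy": 0,"dz": -0.02,"rx": 0,"ry": 0,"rz": 0,"fingers": 0.028},{"dx": 0,"dy": 0,"dz": -0.025,"rx": 0,"ry": 0,"rz": 0,"fingers": 0.028},{"dx": 0,"dy": 0,"dz": -0.025,"rx": 0,"ry": 0,"rz": 0,"fingers": 0.028},{"dx": 0,"dy": 0,"dz": -0.025,"rx": 0,"ry": 0,"rz": 0,"fingers": 0.028},{"dx": 0,"dy": 0,"dz": 0,"rx": 0,"ry": 0,"rz": 0,"fingers": 0.028}]}}

```text
time_s: 36.8
position: [0.5055, -0.281, 0.2023]
tool_rot: [[-0.001, 1.0, 0.004], [1.0, 0.001, -0.004], [-0.004, 0.004, -1.0]]
ft_force: [0.1, -0.9, -1.8]
grip_width: 0.0333
gripper_force: 40.5
```

{"name": "arm_command", "arguments": {"deltas": [{"dx": 0.022,"dy": 0.006,"dz": 0,"rx": 0,"ry": 0,"rz": 0,"fingers": 0.028},{"dx": 0.032,"dy": 0.009,"dz": 0,"rx": 0,"ry": 0,"rz": 0,"fingers": 0.028},{"dx": 0.034,"dy": 0.009,"dz": 0,"rx": 0,"ry": 0,"rz": 0,"fingers": 0.028},{"dx": 0.034,"dy": 0.009,"dz": 0,"rx": 0,"ry": 0,"rz": 0,"fingers": 0.028},{"dx": 0.034,"dy": 0.009,"dz": 0,"rx": 0,"ry": 0,"rz": 0,"fingers": 0.028},{"dx": 0.034,"dy": 0.01,"dz": 0,"rx": 0,"ry": 0,"rz": 0,"fingers": 0.028},{"dx": 0.034,"dy": 0.01,"dz": 0,"rx": 0,"ry": 0,"rz": 0,"fingers": 0.028},{"dx": 0.034,"dy": 0.01,"dz": 0,"rx": 0,"ry": 0,"rz": 0,"fingers": 0.028},{"dx": 0.034,"dy": 0.01,"dz": 0,"rx": 0,"ry": 0,"rz": 0,"fingers": 0.028},{"dx": 0.034,"dy": 0.01,"dz": 0,"rx": 0,"ry": 0,"rz": 0,"fingers": 0.028},{"dx": 0.032,"dy": 0.008,"dz": 0,"rx": 0,"ry": 0,"rz": 0,"fingers": 0.028},{"dx": 0,"dy": 0,"dz": 0,"rx": 0,"ry": 0,"rz": 0,"fingers": 0.028}]}}

```text
time_s: 38.0
position: [0.6041, 0.0813, 0.1973]
tool_rot: [[-0.005, 1.0, -0.003], [1.0, 0.005, 0.001], [0.001, -0.003, -1.0]]
ft_force: [0.7, -0.3, -1.8]
grip_width: 0.0327
gripper_force: 40.4
```

{"name": "arm_command", "arguments": {"deltas": [{"dx": 0,"dy": 0,"dz": 0.015,"rx": 0,"ry": 0,"rz": 0,"fingers": 0.028},{"dx": 0,"dy": 0,"dz": 0.02,"rx": 0,"ry": 0,"rz": 0,"fingers": 0.028},{"dx": 0,"dy": 0,"dz": 0.015,"rx": 0,"ry": 0,"rz": 0,"fingers": 0.028},{"dx": 0,"dy": 0,"dz": 0,"rx": 0,"ry": 0,"rz": 0,"fingers": 0.028}]}}

```text
time_s: 38.4
position: [0.6028, 0.0771, 0.1461]
tool_rot: [[-0.0, 1.0, -0.006], [1.0, 0.0, 0.0], [0.0, -0.006, -1.0]]
ft_force: [-0.1, -0.7, -2.2]
grip_width: 0.0334
gripper_force: 40.3
```

{"name": "arm_command", "arguments": {"deltas": [{"dx": 0.0005,"dy": 0.002,"dz": 0.012,"rx": 0,"ry": 0,"rz": 0,"fingers": 0.028},{"dx": 0,"dy": 0,"dz": 0.012,"rx": 0,"ry": 0,"rz": 0,"fingers": 0.028},{"dx": 0,"dy": 0,"dz": 0.01,"rx": 0,"ry": 0,"rz": 0,"fingers": 0.028},{"dx": 0,"dy": 0,"dz": 0.004,"rx": 0,"ry": 0,"rz": 0,"fingers": 0.028},{"dx": 0,"dy": 0,"dz": 0,"rx": 0,"ry": 0,"rz": 0,"fingers": 0.028},{"dx": 0,"dy": 0,"dz": 0.0015,"rx": 0,"ry": 0,"rz": 0,"fingers": 0.028},{"dx": 0,"dy": 0,"dz": 0,"rx": 0,"ry": 0,"rz": 0,"fingers": 0.028}]}}

```text
time_s: 39.1
position: [0.6065, 0.0782, 0.1101]
tool_rot: [[-0.001, 1.0, 0.001], [1.0, 0.001, -0.0], [-0.0, 0.001, -1.0]]
ft_force: [0.4, 0.4, -1.4]
grip_width: 0.0329
gripper_force: 40.4
```

{"name": "arm_command", "arguments": {"deltas": [{"dx": 0,"dy": -0.0015,"dz": 0.002,"rx": 0,"ry": 0,"rz": 0,"fingers": 0.028},{"dx": 0,"dy": 0,"dz": 0,"rx": 0,"ry": 0,"rz": 0,"fingers": 0.028},{"dx": 0,"dy": 0,"dz": 0.0015,"rx": 0,"ry": 0,"rz": 0,"fingers": 0.028},{"dx": 0,"dy": 0,"dz": 0,"rx": 0,"ry": 0,"rz": 0,"fingers": 0.028},{"dx": 0,"dy": 0,"dz": 0.0015,"rx": 0,"ry": 0,"rz": 0,"fingers": 0.028},{"dx": 0,"dy": 0,"dz": 0,"rx": 0,"ry": 0,"rz": 0,"fingers": 0.028}]}}

```text
time_s: 39.7
position: [0.6051, 0.0782, 0.1055]
tool_rot: [[-0.001, 1.0, 0.001], [1.0, 0.001, -0.0], [-0.0, 0.001, -1.0]]
ft_force: [-1.5, -0.1, 3.6]
grip_width: 0.033
gripper_force: 40.9
```

{"name": "arm_command", "arguments": {"deltas": [{"dx": 0,"dy": 0,"dz": 0,"rx": 0,"ry": 0,"rz": 0,"fingers": 0.038},{"dx": 0,"dy": 0,"dz": 0,"rx": 0,"ry": 0,"rz": 0,"fingers": 0.045},{"dx": 0,"dy": 0,"dz": 0,"rx": 0,"ry": 0,"rz": 0,"fingers": 0.055},{"dx": 0,"dy": 0,"dz": 0,"rx": 0,"ry": 0,"rz": 0,"fingers": 0.055},{"dx": 0,"dy": 0,"dz": -0.02,"rx": 0,"ry": 0,"rz": 0,"fingers": 0.055},{"dx": 0,"dy": 0,"dz": -0.03,"rx": 0,"ry": 0,"rz": 0,"fingers": 0.055},{"dx": 0,"dy": 0,"dz": -0.03,"rx": 0,"ry": 0,"rz": 0,"fingers": 0.055},{"dx": 0,"dy": 0,"dz": -0.02,"rx": 0,"ry": 0,"rz": 0,"fingers": 0.055}]}}

```text
time_s: 40.5
position: [0.6052, 0.0782, 0.207]
tool_rot: [[-0.001, 1.0, 0.002], [1.0, 0.001, -0.0], [-0.0, 0.002, -1.0]]
ft_force: [0.3, 0.2, 0.2]
grip_width: 0.0551
gripper_force: 0.0
```

{"name": "arm_command", "arguments": {"deltas": [{"dx": -0.025,"dy": -0.012,"dz": 0,"rx": 0,"ry": 0,"rz": 0,"fingers": 0.07},{"dx": -0.032,"dy": -0.016,"dz": 0,"rx": 0,"ry": 0,"rz": 0,"fingers": 0.07},{"dx": -0.032,"dy": -0.016,"dz": 0,"rx": 0,"ry": 0,"rz": 0,"fingers": 0.07},{"dx": -0.032,"dy": -0.016,"dz": 0,"rx": 0,"ry": 0,"rz": 0,"fingers": 0.07},{"dx": -0.032,"dy": -0.016,"dz": 0,"rx": 0,"ry": 0,"rz": 0,"fingers": 0.07},{"dx": -0.032,"dy": -0.016,"dz": 0,"rx": 0,"ry": 0,"rz": 0,"fingers": 0.07},{"dx": -0.032,"dy": -0.016,"dz": 0,"rx": 0,"ry": 0,"rz": 0,"fingers": 0.07},{"dx": -0.032,"dy": -0.016,"dz": 0,"rx": 0,"ry": 0,"rz": 0,"fingers": 0.07},{"dx": -0.032,"dy": -0.016,"dz": 0,"rx": 0,"ry": 0,"rz": 0,"fingers": 0.07},{"dx": -0.032,"dy": -0.016,"dz": 0,"rx": 0,"ry": 0,"rz": 0,"fingers": 0.07},{"dx": -0.032,"dy": -0.016,"dz": 0,"rx": 0,"ry": 0,"rz": 0,"fingers": 0.07},{"dx": -0.026,"dy": -0.014,"dz": 0,"rx": 0,"ry": 0,"rz": 0,"fingers": 0.07}]}}

```text
time_s: 41.7
position: [0.4183, -0.2946, 0.2049]
tool_rot: [[-0.0, 1.0, 0.0], [1.0, 0.0, -0.0], [-0.0, 0.0, -1.0]]
ft_force: [0.2, 0.2, -0.5]
grip_width: 0.0704
gripper_force: 0.0
```

{"name": "arm_command", "arguments": {"deltas": [{"dx": 0,"dy": 0,"dz": 0,"rx": 0,"ry": 0,"rz": 0,"fingers": 0.07},{"dx": 0,"dy": 0,"dz": 0,"rx": 0,"ry": 0,"rz": 0,"fingers": 0.07},{"dx": 0,"dy": 0,"dz": 0,"rx": 0,"ry": 0,"rz": 0,"fingers": 0.07}]}}

```text
time_s: 42.0
position: [0.4196, -0.2922, 0.2048]
tool_rot: [[-0.002, 1.0, 0.0], [1.0, 0.002, 0.0], [0.0, 0.0, -1.0]]
ft_force: [0.4, -0.0, -0.4]
grip_width: 0.0703
gripper_force: 0.0
```

```bash
python3 - <<'E'
from h import *
im=env.get_image("wrist");b=env.look_for("straight_bottle",im)[:1];print(b)
if b: print(fit_cyl(im,b[0]["box"],[(.026,.006),(.026,.104),(.024,.129)],[.418,-.293]))
E
```

```text
[{'box': [244.0, 169.0, 306.2, 248.4], 'p': 0.85}]
(array([ 0.4152, -0.2944]), array([-0.1, -4.1,  0.1,  3.1]))
```

Descend 0.136 onto the straight bottle, grip it, then lift.

{"name": "arm_command", "arguments": {"deltas": [{"dx": -0.0005,"dy": -0.001,"dz": 0.025,"rx": 0,"ry": 0,"rz": 0,"fingers": 0.072},{"dx": 0,"dy": 0,"dz": 0.03,"rx": 0,"ry": 0,"rz": 0,"fingers": 0.072},{"dx": 0,"dy": 0,"dz": 0.03,"rx": 0,"ry": 0,"rz": 0,"fingers": 0.072},{"dx": 0,"dy": 0,"dz": 0.03,"rx": 0,"ry": 0,"rz": 0,"fingers": 0.072},{"dx": 0,"dy": 0,"dz": 0.02,"rx": 0,"ry": 0,"rz": 0,"fingers": 0.072},{"dx": 0,"dy": 0,"dz": 0,"rx": 0,"ry": 0,"rz": 0,"fingers": 0.062},{"dx": 0,"dy": 0,"dz": 0,"rx": 0,"ry": 0,"rz": 0,"fingers": 0.055},{"dx": 0,"dy": 0,"dz": 0,"rx": 0,"ry": 0,"rz": 0,"fingers": 0.045},{"dx": 0,"dy": 0,"dz": 0,"rx": 0,"ry": 0,"rz": 0,"fingers": 0.045},{"dx": 0,"dy": 0,"dz": 0,"rx": 0,"ry": 0,"rz": 0,"fingers": 0.045},{"dx": 0,"dy": 0,"dz": 0,"rx": 0,"ry": 0,"rz": 0,"fingers": 0.045}], "squeeze": 40}}

```text
time_s: 43.2
position: [0.4187, -0.2938, 0.0709]
tool_rot: [[-0.001, 1.0, 0.002], [1.0, 0.001, -0.002], [-0.002, 0.002, -1.0]]
ft_force: [-1.5, 1.1, 7.0]
grip_width: 0.0513
gripper_force: 42.2
```

{"name": "arm_command", "arguments": {"deltas": [{"dx": 0,"dy": 0,"dz": -0.02,"rx": 0,"ry": 0,"rz": 0,"fingers": 0.045},{"dx": 0,"dy": 0,"dz": -0.025,"rx": 0,"ry": 0,"rz": 0,"fingers": 0.045},{"dx": 0,"dy": 0,"dz": -0.025,"rx": 0,"ry": 0,"rz": 0,"fingers": 0.045},{"dx": 0,"dy": 0,"dz": -0.02,"rx": 0,"ry": 0,"rz": 0,"fingers": 0.045},{"dx": 0,"dy": 0,"dz": 0,"rx": 0,"ry": 0,"rz": 0,"fingers": 0.045}]}}

```text
time_s: 43.7
position: [0.419, -0.2942, 0.1622]
tool_rot: [[-0.001, 1.0, 0.003], [1.0, 0.001, -0.004], [-0.004, 0.003, -1.0]]
ft_force: [0.3, 0.1, -1.9]
grip_width: 0.0507
gripper_force: 42.2
```

{"name": "arm_command", "arguments": {"deltas": [{"dx": 0.022,"dy": 0.012,"dz": 0,"rx": 0,"ry": 0,"rz": 0,"fingers": 0.045},{"dx": 0.028,"dy": 0.017,"dz": 0,"rx": 0,"ry": 0,"rz": 0,"fingers": 0.045},{"dx": 0.028,"dy": 0.018,"dz": 0,"rx": 0,"ry": 0,"rz": 0,"fingers": 0.045},{"dx": 0.028,"dy": 0.018,"dz": 0,"rx": 0,"ry": 0,"rz": 0,"fingers": 0.045},{"dx": 0.028,"dy": 0.018,"dz": 0,"rx": 0,"ry": 0,"rz": 0,"fingers": 0.045},{"dx": 0.028,"dy": 0.018,"dz": 0,"rx": 0,"ry": 0,"rz": 0,"fingers": 0.045},{"dx": 0.028,"dy": 0.018,"dz": 0,"rx": 0,"ry": 0,"rz": 0,"fingers": 0.045},{"dx": 0.028,"dy": 0.018,"dz": 0,"rx": 0,"ry": 0,"rz": 0,"fingers": 0.045},{"dx": 0.028,"dy": 0.018,"dz": 0,"rx": 0,"ry": 0,"rz": 0,"fingers": 0.045},{"dx": 0.025,"dy": 0.016,"dz": 0,"rx": 0,"ry": 0,"rz": 0,"fingers": 0.045},{"dx": 0.02,"dy": 0.012,"dz": 0,"rx": 0,"ry": 0,"rz": 0,"fingers": 0.045},{"dx": 0,"dy": 0,"dz": 0,"rx": 0,"ry": 0,"rz": 0,"fingers": 0.045}]}}

```text
time_s: 44.9
position: [0.6013, 0.0001, 0.1581]
tool_rot: [[-0.004, 1.0, -0.002], [1.0, 0.004, 0.001], [0.001, -0.002, -1.0]]
ft_force: [-0.8, -1.3, -1.7]
grip_width: 0.0514
gripper_force: 42.3
```

{"name": "arm_command", "arguments": {"deltas": [{"dx": 0,"dy": 0,"dz": 0.015,"rx": 0,"ry": 0,"rz": 0,"fingers": 0.045},{"dx": 0,"dy": 0,"dz": 0.02,"rx": 0,"ry": 0,"rz": 0,"fingers": 0.045},{"dx": 0,"dy": 0,"dz": 0.015,"rx": 0,"ry": 0,"rz": 0,"fingers": 0.045},{"dx": 0,"dy": 0,"dz": 0,"rx": 0,"ry": 0,"rz": 0,"fingers": 0.045},{"dx": 0,"dy": 0,"dz": 0,"rx": 0,"ry": 0,"rz": 0,"fingers": 0.045}]}}

```text
time_s: 45.4
position: [0.6007, -0.0028, 0.1096]
tool_rot: [[-0.0, 1.0, -0.001], [1.0, 0.0, 0.0], [0.0, -0.001, -1.0]]
ft_force: [1.1, -0.3, -0.9]
grip_width: 0.0508
gripper_force: 42.3
```

{"name": "arm_command", "arguments": {"deltas": [{"dx": 0,"dy": 0.001,"dz": 0.012,"rx": 0,"ry": 0,"rz": 0,"fingers": 0.045},{"dx": 0,"dy": 0,"dz": 0.012,"rx": 0,"ry": 0,"rz": 0,"fingers": 0.045},{"dx": 0,"dy": 0,"dz": 0.009,"rx": 0,"ry": 0,"rz": 0,"fingers": 0.045},{"dx": 0,"dy": 0,"dz": 0.003,"rx": 0,"ry": 0,"rz": 0,"fingers": 0.045},{"dx": 0,"dy": 0,"dz": 0,"rx": 0,"ry": 0,"rz": 0,"fingers": 0.045},{"dx": 0,"dy": 0,"dz": 0.0015,"rx": 0,"ry": 0,"rz": 0,"fingers": 0.045},{"dx": 0,"dy": 0,"dz": 0,"rx": 0,"ry": 0,"rz": 0,"fingers": 0.045},{"dx": 0,"dy": 0,"dz": 0.001,"rx": 0,"ry": 0,"rz": 0,"fingers": 0.045},{"dx": 0,"dy": 0,"dz": 0,"rx": 0,"ry": 0,"rz": 0,"fingers": 0.045}]}}

```text
time_s: 46.3
position: [0.602, -0.0023, 0.0714]
tool_rot: [[-0.001, 1.0, 0.0], [1.0, 0.001, -0.0], [-0.0, 0.0, -1.0]]
ft_force: [-0.4, 0.4, -1.7]
grip_width: 0.0508
gripper_force: 42.3
```

{"name": "arm_command", "arguments": {"deltas": [{"dx": 0,"dy": 0,"dz": 0.001,"rx": 0,"ry": 0,"rz": 0,"fingers": 0.045},{"dx": 0,"dy": 0,"dz": 0,"rx": 0,"ry": 0,"rz": 0,"fingers": 0.045},{"dx": 0,"dy": 0,"dz": 0.001,"rx": 0,"ry": 0,"rz": 0,"fingers": 0.045},{"dx": 0,"dy": 0,"dz": 0,"rx": 0,"ry": 0,"rz": 0,"fingers": 0.045}]}}

```text
time_s: 46.7
position: [0.6021, -0.0023, 0.0709]
tool_rot: [[-0.001, 1.0, 0.001], [1.0, 0.001, -0.0], [-0.0, 0.001, -1.0]]
ft_force: [-4.6, 0.7, 12.0]
grip_width: 0.051
gripper_force: 43.7
```

Contact: release, lift and retreat.

{"name": "arm_command", "arguments": {"deltas": [{"dx": 0,"dy": 0,"dz": 0,"rx": 0,"ry": 0,"rz": 0,"fingers": 0.055},{"dx": 0,"dy": 0,"dz": 0,"rx": 0,"ry": 0,"rz": 0,"fingers": 0.06},{"dx": 0,"dy": 0,"dz": 0,"rx": 0,"ry": 0,"rz": 0,"fingers": 0.068},{"dx": 0,"dy": 0,"dz": 0,"rx": 0,"ry": 0,"rz": 0,"fingers": 0.07},{"dx": 0,"dy": 0,"dz": -0.02,"rx": 0,"ry": 0,"rz": 0,"fingers": 0.07},{"dx": 0,"dy": 0,"dz": -0.03,"rx": 0,"ry": 0,"rz": 0,"fingers": 0.07},{"dx": 0,"dy": 0,"dz": -0.03,"rx": 0,"ry": 0,"rz": 0,"fingers": 0.07},{"dx": 0,"dy": 0,"dz": -0.03,"rx": 0,"ry": 0,"rz": 0,"fingers": 0.07},{"dx": 0,"dy": 0,"dz": -0.03,"rx": 0,"ry": 0,"rz": 0,"fingers": 0.07},{"dx": 0,"dy": 0,"dz": -0.03,"rx": 0,"ry": 0,"rz": 0,"fingers": 0.07}]}}

```text
time_s: 47.7
position: [0.6018, -0.0022, 0.2405]
tool_rot: [[-0.001, 1.0, -0.0], [1.0, 0.001, 0.0], [0.0, -0.0, -1.0]]
ft_force: [0.3, 0.2, 0.2]
grip_width: 0.0697
gripper_force: 0.0
```

{"name": "arm_command", "arguments": {"deltas": [{"dx": 0,"dy": -0.03,"dz": -0.02,"rx": 0,"ry": 0,"rz": 0,"fingers": 0.07},{"dx": 0,"dy": -0.03,"dz": -0.02,"rx": 0,"ry": 0,"rz": 0,"fingers": 0.07},{"dx": 0,"dy": -0.03,"dz": 0,"rx": 0,"ry": 0,"rz": 0,"fingers": 0.07},{"dx": 0,"dy": -0.03,"dz": 0,"rx": 0,"ry": 0,"rz": 0,"fingers": 0.07},{"dx": 0,"dy": -0.03,"dz": 0,"rx": 0,"ry": 0,"rz": 0,"fingers": 0.07},{"dx": 0,"dy": -0.03,"dz": 0,"rx": 0,"ry": 0,"rz": 0,"fingers": 0.07},{"dx": 0,"dy": 0,"dz": 0,"rx": 0,"ry": 0,"rz": 0,"fingers": 0.07},{"dx": 0,"dy": 0,"dz": 0,"rx": 0,"ry": 0,"rz": 0,"fingers": 0.07},{"dx": 0,"dy": 0,"dz": 0,"rx": 0,"ry": 0,"rz": 0,"fingers": 0.07},{"dx": 0,"dy": 0,"dz": 0,"rx": 0,"ry": 0,"rz": 0,"fingers": 0.07}]}}

```text
time_s: 48.7
position: [0.4227, -0.0026, 0.2791]
tool_rot: [[-0.001, 1.0, -0.0], [1.0, 0.001, 0.0], [0.0, -0.0, -1.0]]
ft_force: [0.0, -1.1, -0.4]
grip_width: 0.0701
gripper_force: 0.0
```

```bash
python3 - <<'E'
from h import *
s=env.observe();print(s["time_s"],s["position"])
t=env.get_image("scene");cv2.imwrite("pics/s11.png",cv2.resize(t["color"][90:370,60:460],None,fx=2,fy=2,interpolation=3))
for q in("necked_bottle","straight_bottle","jar","dish"): print(q,[(np.round(a["box"]).tolist(),round(a["p"],2)) for a in env.look_for(q,t)[:2]])
E
```

```text
48.7 [ 0.42266465 -0.00257053  0.27906849]
necked_bottle [([262.0, 232.0, 288.0, 288.0], 0.69), ([193.0, 241.0, 306.0, 326.0], 0.24)]
straight_bottle [([221.0, 223.0, 249.0, 273.0], 0.89)]
jar [([390.0, 205.0, 417.0, 236.0], 0.72), ([96.0, 235.0, 118.0, 265.0], 0.34)]
dish [([272.0, 196.0, 300.0, 222.0], 0.91), ([176.0, 111.0, 200.0, 133.0], 0.78)]
```

View pics/s11.png

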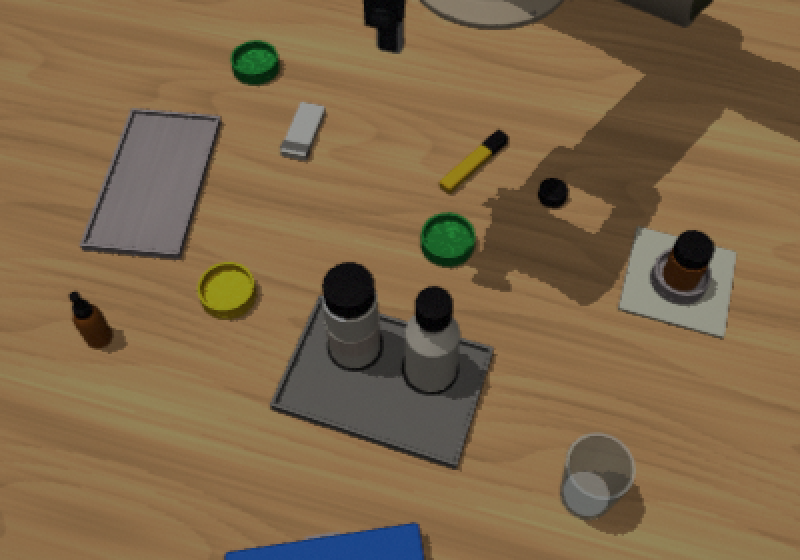

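Both bottles are back on their own pads, at the same pixels as at the start: straight (350,315), necked (432,340). The jar stands in the dish on the tile at (690,265), and the beaker and dropper are undisturbed. Next: hand in.

```bash
python3 -c "
from rig import env
print(env.close_job())"
```

```text
the job is handed in; nothing more can be done
None
```

The job is handed in at about 49 s, with no verdict returned: the last camera view shows the jar upright in the steel dish on the tile, both bottles back on their own caddy pads, and the beaker and dropper undisturbed.

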